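# Shut down the glue warmer and tidy the dye bottles

## Robot

A 6-joint arm with a two-finger parallel gripper is mounted at the origin on the work surface. World frame = base frame: x ahead of the robot, y to its left, z up, the work surface at z = 0. Lengths are in m, angles in rad, forces in N, time in s.
With the tool pointing down it reaches from about 0.25 to 0.725 m from the base axis. Payload 4 kg.
Tool frame: the origin (TCP) lies where the fingers leave the gripper's body, on its centre line; the fingertips stand 73 mm ahead of it and the grasp point (between the pads) lies 54 mm ahead of it (bot.tip_reach is the z of the fingertips in the tool frame, in m); z points along the fingers, x is the direction in which the jaws open and shut, and the axes are right-handed (so a half turn about z gives the same grasp; the last joint's range is limited). The gripper opens to 85 mm and grips with 20 to 120 N. Pads are 22 mm wide; open, the fingers measure 114 mm over their backs; the gripper's body (76 mm by 85 mm) begins 54 mm behind the grasp point. The pads swing forward as they close: fully open they stand 13 mm farther back than shut.
Start: joints at [-1.139, 0.241, 0.005, 1.335, 0, 1.571], TCP at [0.209, -0.454, 0.304] pointing down, gripper open.
Joint ranges: [-2.72, 2.72], [-1.05, 1.87], [-1.09, 1.28], [-1.99, 2.15], [-1.42, 1.44], [-3.14, 3.14]. Speed limits (rad/s): [2.79, 2.79, 3.14, 3.14, 3.14, 3.14].

## Interface

Orientations are given as a unit quaternion [x, y, z, w].
In Python, from workcell import bot, vision, job_done gives the robot as it stands.
- The arm moves only by the tool drive_tool, never from a script. Its argument "steps" is one flat list of numbers, 7 for each row, row after row: the shift along the tool's x, y, z in m, then the turn, a rotation vector about the tool's x, y, z in degrees, then the closure, from -1 (fully open) to 1 (shut). A call has 1 to 8 rows; each row shifts and turns the commanded pose from where the row before left it, along the tool's axes as they then stand; what a row does not reach is not made up. A row lasts 1/12 s, in which the tool goes at most 41.7 mm and 7.16 degrees, less where a joint would pass 70% of its speed; a pose out of reach is approached as far as the arm can. A call is refused whole if a number of a shift passes 0.0417 or a number of a turn 7.16, either way. A call with a gripper value outside its range is refused whole. The fingers move at their own pace and stop on an object; the grip force is fixed at half the most. Time passes only in rows, so rows that do not move let the fingers close. It gives the time, the measured TCP pose, the force and the opening at its end, in the units of the state.
- bot.get_obs(): the state, without advancing time (a new reading comes with each control period).
- vision.camera(name): name is "scene" or "top" or "wrist"; returns (picture, depth): 400x640x3 uint8, red, green, blue; 400x640 float32, m along the optical axis (not along the pixel's ray), 0 where there is no reading.
- vision.camera_model(name): a dict with "mtx" (3x3 intrinsics, pixels), "D" ([k1, k2, p1, p2, k3] as OpenCV has them; the pictures are not rectified), "rvec" (rotation vector, rad) and "tvec" (3), from world to camera coordinates, as OpenCV has them. Camera axes: x right, y down, z forward; pixel columns grow to the right and rows downward; lengths in m; the calibration is good to about 2 mm. A picture is of the moment at which its call begins: read the wrist's pose just before it. camera_model takes no time and is no camera call; for the wrist camera it gives the pose at the moment of the call.
- job_done(): hands the job in, once; it reports no verdict.
The state is a dict: "clock": time; "joint_pos": joint angles; "joint_vel": joint speeds; "tau": joint torques, N m; "eef_pos": TCP position; "tool_rot": TCP orientation; "ft_force": force on the tool from outside, world axes, zero at the start; "ft_torque": the same for the moment, N m; "grip_width": finger opening in m.
Only numpy, scipy, OpenCV 4.12 (cv2) and the standard library are available. Lean on these libraries where they do the work, as an engineer would, in place of code of your own. Each camera call takes 0.05 s, during which the arm holds its last target.

## Task

Close down the glue corner: first switch the glue warmer off by throwing its lever fully over to the white-marked side, and then lift the blue glue pot off the hotplate by its arched handle, keeping it upright, and set it down on the round cork mat so that its whole base is on the cork. Lay the round metal cover flat and centred on the bare hotplate, stand every toppled dye bottle upright on the green tray, and leave the hammer, the polish tin and the shoe last where they are.

Things in the scene. Friction and masses are not known exactly. Their poses are not given: they have to be found in the camera images.
- warmer: fixed electric glue warmer: grey housing 300 (own x) x 180 (own y) x 50 mm high, origin at the centre of its underside on the bench. A dark round hotplate, 150 mm in diameter, stands 12 mm above the housing (top 62 mm above the bench), centred at x = +60 mm; the switch is on top at the other end, x = -105 mm.
- switch (a joint): the warmer's toggle lever on a black block (50 mm along warmer x, 70 along y, 25 high). Pivot axis parallel to warmer x, at warmer x = -105, y = 0 mm, 72 mm above the bench. In rad: 1 = on, leaning 0.5 rad to warmer +y (red mark); 0 = off, leaning 0.5 rad to -y (white mark); stops at both, moves with about 1 N at the ball, stays where left; off below 0.15.
- switch_tip (a point): centre of the red ball (26 mm diameter) at the end of the switch lever's 10 mm bar, 80 mm from the pivot
- pot: blue lidded glue pot, 110 mm in diameter (flat base 100 mm), 93 mm high at the lid, about 0.6 kg, on the hotplate, perhaps off-centre. Origin at the centre of its underside, z up. A rigid arched handle rises over it: steel legs at y = +-54 mm and a level wooden bar 20 mm in diameter, 64 mm long, along the pot's own y.
- pot_handle (a point): middle of the pot's wooden handle bar, on the bar's axis, 150 mm above the pot's base; the bar runs along the pot's y axis; 57 mm free between the lid and the bar's axis; axes as the pot's
- cork: fixed round cork mat, 170 mm in diameter, 8 mm thick, origin at the centre of its underside on the bench. The pot's whole base (radius 50 mm) is on it within 35 mm of its centre.
- cover: loose round aluminium hotplate cover lying flat on the bench: disc 160 mm in diameter, 12 mm thick, with a black round knob 32 mm in diameter on top in the middle, from 12 to 50 mm above its underside; about 0.3 kg. Origin at the centre of its underside. It covers the hotplate when it lies flat on it with its centre within 20 mm of the plate's.
- plate (a point): centre of the hotplate's top face, 62 mm above the bench
- tray: fixed flat green tray without a rim: 220 x 220 mm plate, 6 mm thick, origin at the centre of its underside on the bench, own x and y along its edges. A bottle counts as on it with its axis within 90 mm of the tray's centre along each of these.
- bottle1: square white bottle, red label and cap, 0.24 kg, heavier at the foot: body 50 x 50 x 80 mm long, 6 mm neck, round cap 34 mm diameter x 26 mm (112 mm overall). Origin on its axis, 40 mm from the foot; own x runs foot to cap (cap end x = +72 mm). Starts lying on a flat side (origin 25 mm over the bench); upright: x up, origin 40 mm above its support. May be absent (None).
- bottle2: square white bottle, yellow label and cap, 0.24 kg, heavier at the foot: body 50 x 50 x 80 mm long, 6 mm neck, round cap 34 mm diameter x 26 mm (112 mm overall). Origin on its axis, 40 mm from the foot; own x runs foot to cap (cap end x = +72 mm). Starts lying on a flat side (origin 25 mm over the bench); upright: x up, origin 40 mm above its support. May be absent (None).
- bottle3: square white bottle, black label and cap, 0.24 kg, heavier at the foot: body 50 x 50 x 80 mm long, 6 mm neck, round cap 34 mm diameter x 26 mm (112 mm overall). Origin on its axis, 40 mm from the foot; own x runs foot to cap (cap end x = +72 mm). Starts lying on a flat side (origin 25 mm over the bench); upright: x up, origin 40 mm above its support. May be absent (None).
- bottle4: square white bottle, blue label and cap, 0.24 kg, heavier at the foot: body 50 x 50 x 80 mm long, 6 mm neck, round cap 34 mm diameter x 26 mm (112 mm overall). Origin on its axis, 40 mm from the foot; own x runs foot to cap (cap end x = +72 mm). Starts lying on a flat side (origin 25 mm over the bench); upright: x up, origin 40 mm above its support. May be absent (None).
- hammer: bystander: wooden-handled hammer about 280 mm long lying on the bench to the left of the work
- tin: bystander: round polish tin, 80 mm in diameter and 50 mm high, origin under its centre
- last: bystander: green plastic shoe last, about 220 x 66 x 100 mm, origin under its middle

How it is judged:
By the outcome, as a careful person would: the job done as asked, in the order asked, and still so for the second after the job is handed in, with the robot touching nothing.
Of bottle1, bottle2, bottle3, bottle4 only 2 to 4 are there at a start; the rules pass over those that are not, and their reading is None.
At some moment in a run one of bottle1, bottle2, bottle3, bottle4 may be knocked a few centimetres aside while the robot is not near it.
It also fails if it takes over 210 s, if anything falls off the work surface, if the arm or the gripper's body presses on something with over 40 N, if the wrist force passes 120 N, or if a joint passes its speed limit or range.

## Working session

There is one attempt and no reset: what is moved stays moved. The work goes in short steps, Python scripts to look and compute and a tool call to move; the robot and the scene stay as the last step left them, time stands still between calls to the robot, and variables do not carry over. Pictures are saved under pics/ and viewed, and the job is handed in when it is done.

Besides the shell and the picture viewer there is one more tool, called after "Emit:" by a JSON object that holds its "op" and its "data", one argument or row to a line. drive_tool: Moves the arm, as the interface text tells. Its arguments: {"type":"object","properties":{"steps":{"type":"array"}},"required":["steps"]}

```bash
ls; mkdir -p pics; cat > h.py <<'E'
import numpy as np, cv2
from scipy.spatial.transform import Rotation as R
from workcell import bot, vision, job_done
def snap(cam,fn):
    m=vision.camera_model(cam); p,d=vision.camera(cam)
    cv2.imwrite('pics/'+fn+'.png',p[:,:,::-1]); np.savez('pics/'+fn+'.npz',p=p,d=d,**{k:np.array(v,float) for k,v in m.items()})
    return p,d,m
def load(fn): return np.load('pics/'+fn+'.npz')
def px(s,u,v,z=None):
    """world point at pixel; by depth or on plane z"""
    n=cv2.undistortPoints(np.array([[[u,v]]],float),s['mtx'],s['D'])[0,0]
    Rm=cv2.Rodrigues(s['rvec'])[0]; t=s['tvec'].ravel()
    ray=np.array([n[0],n[1],1.]); c=-Rm.T@t; dr=Rm.T@ray
    if z is None: return c+dr*s['d'][int(round(v)),int(round(u))]
    return c+dr*(z-c[2])/dr[2]
def cloud(s):
    h,w=s['d'].shape; uu,vv=np.meshgrid(np.arange(w),np.arange(h))
    n=cv2.undistortPoints(np.stack([uu,vv],-1).reshape(-1,1,2).astype(float),s['mtx'],s['D'])[:,0]
    Rm=cv2.Rodrigues(s['rvec'])[0]; t=s['tvec'].ravel()
    P=np.c_[n,np.ones(len(n))]*s['d'].reshape(-1,1)
    return ((P-t)@Rm).reshape(h,w,3)
def proj(s,P):
    return cv2.projectPoints(np.atleast_2d(np.array(P,float)),s['rvec'],s['tvec'],s['mtx'],s['D'])[0][:,0]
def st():
    o=bot.get_obs(); Rm=R.from_quat(o['tool_rot']).as_matrix()
    print('t',round(o['clock'],2),'pos',np.round(o['eef_pos'],4),'x',np.round(Rm[:,0],3),'y',np.round(Rm[:,1],3),'z',np.round(Rm[:,2],3),'F',np.round(o['ft_force'],1),'w',round(o['grip_width'],4)); print('q',np.round(o['joint_pos'],3))
    return o,Rm
E
python3 - <<'E'
from h import *
st(); snap('top','t0'); snap('scene','s0'); print(bot.tip_reach)
E
```

```text
pics
t 0.0 pos [ 0.209  -0.4537  0.303 ] x [ 0.418 -0.908 -0.002] y [-0.908 -0.418 -0.   ] z [-0.001  0.002 -1.   ] F [ 0.6  0.8 -0.5] w 0.0856
q [-1.139  0.241  0.004  1.335  0.     1.571]
0.0726
```

View pics/t0.png

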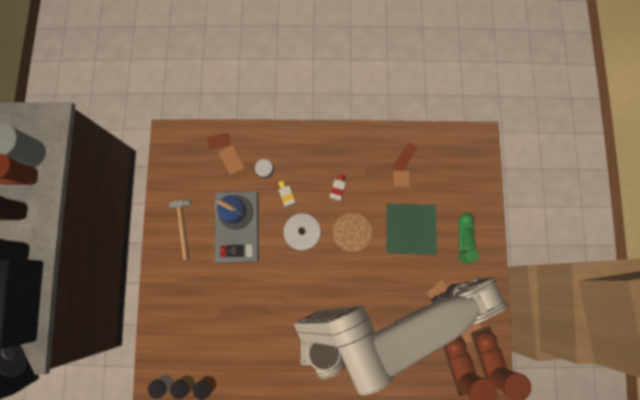

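View pics/s0.png

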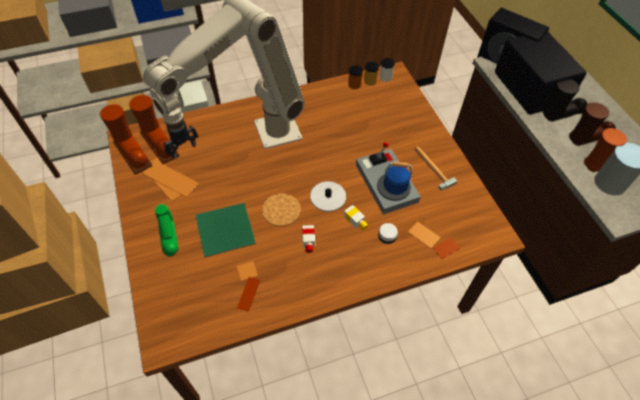

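Two bottles are visible: yellow at about (287,193) and red at about (338,187) in the top view. The warmer is at about (237,227), the cover at (302,232), the cork at (352,232) and the tray at (411,229). I'll measure from enlarged crops.

```bash
python3 - <<'E'
from h import *
s=load('t0'); c=s['p'][140:290,160:500,::-1]
cv2.imwrite('pics/t0c.png',cv2.resize(c,(790,349),interpolation=cv2.INTER_CUBIC))
c=s['p'][180:270,205:325,::-1]
cv2.imwrite('pics/t0d.png',cv2.resize(c,(800,600),interpolation=cv2.INTER_CUBIC))
P=cloud(s)
hsv=cv2.cvtColor(s['p'],cv2.COLOR_RGB2HSV)
print('bench z',P[290,280],P[160,330])
for n,(u,v,z) in dict(cork=(352,232,.008),cover=(301.5,231.5,.05),tray=(411.5,229,.006)).items(): print(n,px(s,u,v,z),px(s,u,v))
# warmer housing
Z=P[...,2]
m=((Z>.04)&(Z<.056)); m[:, :205]=0; m[:,268:]=0; m[:185]=0; m[270:]=0
pts=P[m][:,:2]; r=cv2.minAreaRect(pts.astype(np.float32)); print(r, m.sum())
E
```

```text
bench z [ 0.21010281  0.1865381  -0.00156219] [ 7.83756611e-01 -2.44975529e-02  4.05337456e-04]
cork [ 0.46001668 -0.12111588  0.008     ] [ 0.45994019 -0.12106712  0.00871611]
cover [0.45625425 0.0956652  0.05      ] [0.45582211 0.095461   0.0540309 ]
tray [ 0.47484312 -0.38098247  0.006     ] [ 0.47610381 -0.38327737 -0.00498878]
((0.479248046875, 0.37654227018356323), (0.3012031316757202, 0.18294678628444672), 2.0041496753692627) 1523
```

View pics/t0d.png

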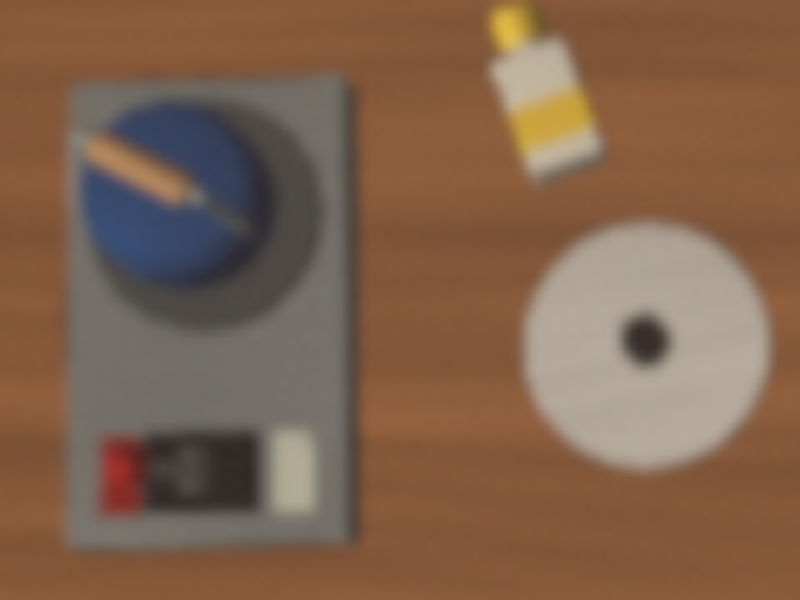

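View pics/t0c.png

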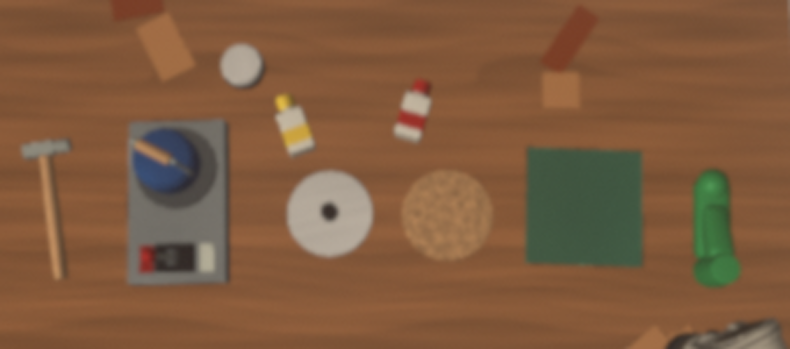

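The warmer is at (0.479, 0.377) with its +x roughly along world +x. First I turn the tool so that its x is world +y and its y is world +x, which makes the axes simple to command.

Emit:
{"op": "drive_tool", "data": {
  "steps": [0,0,-0.02,0,0,-7.1,-1,0,0,-0.02,0,0,-7.1,-1,0,0,0,0,0,-7.1,-1,0,0,0,0,0,-7.1,-1,0,0,0,0,0,-7.1,-1,0,0,0,0,0,-7.1,-1,0,0,0,0,0,-7.1,-1,0,0,0,0,0,-7.1,-1]
}}

```text
clock: 0.77
eef_pos: [0.2091, -0.4539, 0.3434]
tool_rot: [0.997, -0.071, -0.0, -0.001]
ft_force: [0.0, 0.1, -0.2]
grip_width: 0.0855
```

Emit:
{"op": "drive_tool", "data": {
  "steps": [0,0,0,0,0,-7.1,-1,0,0,0,0,0,-7.1,-1,0,0,0,0,0,-7.1,-1,0,0,0,0,0,-7.1,-1,0,0,0,0,0,-7.1,-1,0,0,0,0,0,-7.1,-1,0,0,0,0,0,-7.1,-1,0,0,0,0,0,-7.1,-1]
}}

```text
clock: 1.43
eef_pos: [0.2091, -0.4539, 0.3433]
tool_rot: [0.911, 0.412, 0.0, -0.001]
ft_force: [-0.2, 0.6, -0.5]
grip_width: 0.0857
```

Emit:
{"op": "drive_tool", "data": {
  "steps": [0,0,0,0,0,-7.1,-1,0,0,0,0,0,-7.1,-1,0,0,0,0,0,-7.1,-1,0,0,0,0,0,-7.1,-1,0,0,0,0,0,-7.1,-1,0,0,0,0,0,-6.2,-1,0,0,0,0,0,0,-1]
}}

```text
clock: 2.02
eef_pos: [0.2092, -0.4539, 0.3434]
tool_rot: [0.706, 0.708, 0.0, -0.001]
ft_force: [0.2, -1.1, 0.5]
grip_width: 0.0854
```

```bash
python3 - <<'E'
from h import *
st()
E
```

```text
t 2.02 pos [ 0.2092 -0.4539  0.3434] x [-0.002  1.     0.001] y [ 1.     0.002 -0.001] z [-0.001  0.001 -1.   ] F [ 0.2 -1.1  0.5] w 0.0854
q [-1.139  0.228  0.091  1.435 -0.    -1.141]
```

Emit:
{"op": "drive_tool", "data": {
  "steps": [0.033,0.022,-0.005,0,0,0,-1,0.033,0.022,-0.005,0,0,0,-1,0.033,0.022,-0.005,0,0,0,-1,0.033,0.022,-0.005,0,0,0,-1,0.033,0.022,0,0,0,0,-1,0.033,0.022,0,0,0,0,-1,0.033,0.022,0,0,0,0,-1,0.033,0.022,0,0,0,0,-1]
}}

```text
clock: 2.68
eef_pos: [0.3855, -0.1882, 0.3639]
tool_rot: [0.708, 0.706, -0.0, 0.0]
ft_force: [1.3, 0.1, -0.3]
grip_width: 0.0857
```

```bash
python3 - <<'E'
from h import *
st(); snap('wrist','w1'); snap('top','t1')
E
```

```text
t 2.68 pos [ 0.3855 -0.1882  0.3639] x [ 0.003  1.    -0.   ] y [ 1.    -0.003  0.   ] z [ 0. -0. -1.] F [ 1.3  0.1 -0.3] w 0.0857
q [-0.454  0.08  -0.034  1.458 -0.    -0.451]
```

View pics/w1.png

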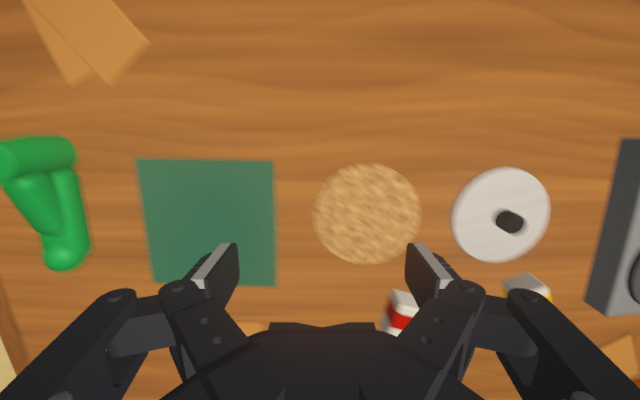

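View pics/t1.png

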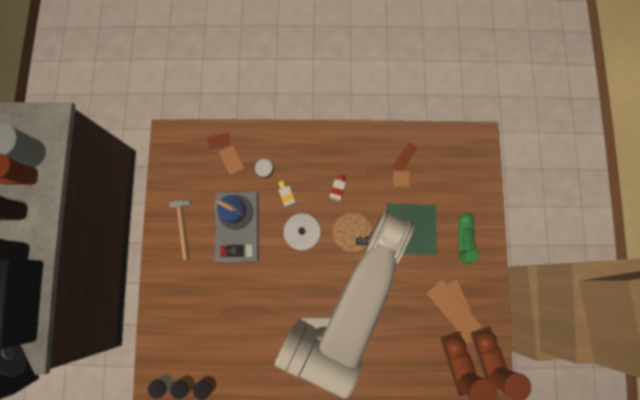

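Only the red and yellow bottles exist. I'll measure with the wrist image and carry on to the switch.

```bash
python3 - <<'E'
from h import *
s=load('w1')
print('cork',px(s,367,213,.008),px(s,367,213)); print('cover disc',px(s,501,214,.012),'knob',px(s,511,224))
for u,v in [(136,158),(273,161),(275,287),(154,282)]: print('tray',px(s,u,v,.006))
P=cloud(s);hsv=cv2.cvtColor(s['p'],cv2.COLOR_RGB2HSV)
m=((hsv[...,1]<40)&(hsv[...,2]>140)&(P[...,2]>0.003)&(P[...,2]<.03)); m[:,:440]=0;m[:160]=0;m[265:]=0;m[:,560:]=0
print('cover cloud',P[m].min(0),P[m].max(0),cv2.minEnclosingCircle(P[m][:,:2].astype(np.float32)))
m=cv2.inRange(hsv,(60,60,30),(90,255,140))>0; m[:,:130]=0
r=cv2.minAreaRect(P[m][:,:2].astype(np.float32)); print('tray',r)
s=load('t0');P=cloud(s);hsv=cv2.cvtColor(s['p'],cv2.COLOR_RGB2HSV)
# housing right edge yaw
for v in (195,210,225,240,255):
  row=P[v,205:275]; k=np.where((row[:,2]>.035))[0]; print(v,row[k[0]],row[k[-1]])
# switch/pot
sw=P[240:262,215:255]; k=sw[...,2]>.1; print('ball pts',sw[k].mean(0) if k.any() else None,k.sum())
k=(P[...,2]>.14)&(P[...,2]<.175); k[:185]=0;k[235:]=0;k[:,:210]=0;k[:,265:]=0; print('lid',cv2.minEnclosingCircle(P[k][:,:2].astype(np.float32)),np.median(P[k],0))
k=(P[...,2]>.185); k[:185]=0;k[235:]=0;k[:,:205]=0;k[:,265:]=0; print('handle',P[k].mean(0),cv2.fitLine(P[k][:,:2].astype(np.float32),cv2.DIST_L2,0,.01,.01).ravel(),k.sum())
for n in('yellow','red'):
  pass
E
```

```text
cork [ 0.45705232 -0.11690943  0.008     ] [ 0.45739531 -0.11673113  0.00693934]
cover disc [0.45842333 0.09943918 0.012     ] knob [0.46223747 0.09285189 0.04824889]
tray [ 0.36743894 -0.47727491  0.006     ]
tray [ 0.37386339 -0.26345367  0.006     ]
tray [ 0.59258381 -0.27100605  0.006     ]
tray [ 0.58456163 -0.48482654  0.006     ]
cover cloud [0.38402407 0.02211305 0.00800726] [0.54058377 0.17614442 0.02614302] ((0.46254828572273254, 0.09912366420030594), 0.0786733627319336)
tray ((0.45331358909606934, -0.335440069437027), (0.29264116287231445, 0.2691572904586792), 89.69314575195312)
195 [0.61279647 0.47274491 0.0416581 ] [0.6124602  0.293696   0.04923981]
210 [0.54548233 0.4668576  0.05224163] [0.5489929  0.28905761 0.03800777]
225 [0.48021748 0.46225481 0.05834854] [0.48442929 0.28747992 0.03503598]
240 [0.41734211 0.46148832 0.0498155 ] [0.41936418 0.28417383 0.04360841]
255 [0.35436609 0.45997939 0.04451249] [0.35586289 0.28182945 0.04645113]
ball pts [0.36790809 0.38043698 0.22002499] 47
lid ((0.5395792722702026, 0.3835177421569824), 0.05620400980114937) [0.53456464 0.37986777 0.15111087]
handle [0.50506422 0.33347296 0.42472663] [0.5894318  0.8078181  0.5050642  0.33347297] 118
```

Emit:
{"op": "drive_tool", "data": {
  "steps": [0.0417,0,0,0,0,0,1,0.0417,0,0,0,0,0,1,0.0417,0,0,0,0,0,1,0.0417,0,0,0,0,0,1,0.0417,0,0,0,0,0,1,0.0417,-0.004,0,0,0,0,1,0.0417,-0.004,0,0,0,0,1,0.0417,-0.004,0,0,0,0,1]
}}

```text
clock: 3.45
eef_pos: [0.3723, 0.1439, 0.3639]
tool_rot: [0.708, 0.706, -0.0, 0.0]
ft_force: [0.6, -0.9, 0.4]
grip_width: 0.0001
```

Emit:
{"op": "drive_tool", "data": {
  "steps": [0.0417,0,0,0,0,0,1,0.0417,0,0,0,0,0,1,0.0417,0,0,0,0,0,1,0.0417,0,0,0,0,0,1,0,0,0,0,0,0,1]
}}

```text
clock: 3.87
eef_pos: [0.3728, 0.3149, 0.3624]
tool_rot: [0.706, 0.709, 0.0, -0.001]
ft_force: [0.3, -0.2, 0.4]
grip_width: -0.0001
```

```bash
python3 - <<'E'
from h import *
st(); snap('wrist','w2')
E
```

```text
t 3.87 pos [0.3728 0.3149 0.3624] x [-0.005  1.     0.002] y [ 1.     0.005 -0.001] z [-0.001  0.002 -1.   ] F [ 0.3 -0.2  0.4] w -0.0001
q [0.7   0.199 0.103 1.474 0.002 0.696]
```

View pics/w2.png

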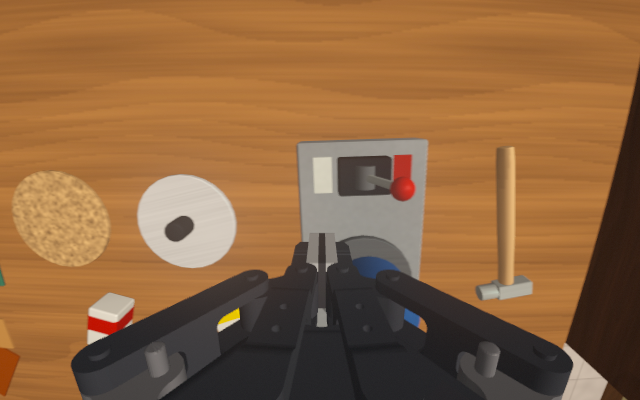

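The ball is at pixel (403,188), on the red side.

```bash
python3 - <<'E'
from h import *
s=load('w2')
print('ball',px(s,403,188),px(s,403,188,.142))
P=cloud(s)
for u,v in [(298,142),(427,139)]: print('corner',px(s,u,v,.05))
print('block',[px(s,u,v,.075) for u,v in [(337,157),(391,155),(392,195),(337,196)]])
print('cork',px(s,61,218,.008),'cover',px(s,187,221,.012))
E
```

```text
ball [0.36824607 0.39640965 0.15800567] [0.37183501 0.40122194 0.142     ]
corner [0.32985984 0.28273313 0.05      ]
corner [0.3247551  0.45621008 0.05      ]
block [array([0.34691374, 0.33400792, 0.075     ]), array([0.34397497, 0.40264693, 0.075     ]), array([0.39638483, 0.40751434, 0.075     ]), array([0.39804207, 0.33493414, 0.075     ])]
cork [ 0.4544323  -0.11880039  0.008     ] cover [0.45638142 0.09904371 0.012     ]
```

Emit:
{"op": "drive_tool", "data": {
  "steps": [0.038,0,0,0,0,0,1,0.038,0,0,0,0,0,1,0.038,0,0,0,0,0,1,0.038,0,0,0,0,0,1,0,0,0.04,0,0,0,1,0,0,0.04,0,0,0,1,0,0,0.04,0,0,0,1,0,0,0.04,0,0,0,1]
}}

```text
clock: 4.58
eef_pos: [0.3736, 0.4599, 0.2023]
tool_rot: [0.708, 0.706, 0.0, 0.0]
ft_force: [0.7, 0.1, 0.3]
grip_width: 0.0003
```

```bash
python3 - <<'E'
from h import *
st(); snap('wrist','w3')
E
```

```text
t 4.58 pos [0.3736 0.4599 0.2023] x [ 0.003  1.    -0.   ] y [ 1.    -0.003  0.   ] z [ 0. -0. -1.] F [0.7 0.1 0.3] w 0.0003
q [ 8.890e-01  4.810e-01  8.600e-02  1.175e+00 -1.000e-03  8.920e-01]
```

View pics/w3.png

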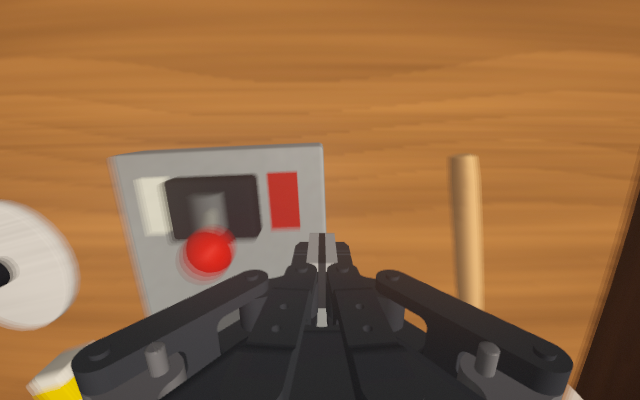

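```bash
python3 - <<'E'
from h import *
s=load('w3')
print('ball',px(s,209,252),px(s,209,252,.142)); print(st()[0]['clock'])
E
```

```text
ball [0.36398519 0.40752129 0.15503927] [0.37029482 0.40169164 0.142     ]
t 4.63 pos [0.3704 0.4558 0.1927] x [ 0.003  1.    -0.013] y [ 1.    -0.003 -0.01 ] z [-0.01  -0.013 -1.   ] F [-2.4 -1.5 -6. ] w -0.0
q [ 8.890e-01  4.890e-01  7.200e-02  1.171e+00 -1.000e-03  8.920e-01]
4.6333
```

Emit:
{"op": "drive_tool", "data": {
  "steps": [0,0,0,0,0,0,1,0,0,0,0,0,0,1]
}}

```text
clock: 4.8
eef_pos: [0.3737, 0.4606, 0.205]
tool_rot: [0.708, 0.706, -0.0, 0.0]
ft_force: [-0.0, 0.8, 0.6]
grip_width: -0.0001
```

Emit:
{"op": "drive_tool", "data": {
  "steps": [-0.015,0,0.004,0,0,0,1,-0.015,0,0,0,0,0,1,-0.015,0,0,0,0,0,1,-0.015,0,0,0,0,0,1,-0.015,0,0,0,0,0,1,-0.012,0,0,0,0,0,1,-0.008,0,0,0,0,0,1,0,0,0,0,0,0,1]
}}

```text
clock: 5.47
eef_pos: [0.3737, 0.3656, 0.2023]
tool_rot: [0.708, 0.707, 0.002, 0.0]
ft_force: [-0.8, -0.5, 0.3]
grip_width: -0.0002
```

Emit:
{"op": "drive_tool", "data": {
  "steps": [-0.004,0,0,0,0,0,1,0,0,0,0,0,0,1]
}}

```text
clock: 5.63
eef_pos: [0.3731, 0.3625, 0.2006]
tool_rot: [0.707, 0.707, 0.001, 0.0]
ft_force: [-0.3, -0.0, 0.6]
grip_width: -0.0004
```

Emit:
{"op": "drive_tool", "data": {
  "steps": [-0.004,0,0,0,0,0,1,0,0,0,0,0,0,1]
}}

```text
clock: 5.8
eef_pos: [0.373, 0.3604, 0.2003]
tool_rot: [0.706, 0.708, 0.002, -0.002]
ft_force: [1.2, 6.0, -0.2]
grip_width: -0.0002
```

Emit:
{"op": "drive_tool", "data": {
  "steps": [0.03,0,0,0,0,0,1,0.03,0,-0.02,0,0,0,1,0,0,-0.04,0,0,0,1,0,0,-0.04,0,0,0,-1,0,0,-0.04,0,0,0,-1,0,0,-0.02,0,0,0,-1,0,0,0,0,0,0,-1,0,0,0,0,0,0,-1]
}}

```text
clock: 6.47
eef_pos: [0.3729, 0.4191, 0.361]
tool_rot: [0.707, 0.708, 0.001, -0.0]
ft_force: [-0.0, 0.1, -0.9]
grip_width: 0.0608
```

```bash
python3 - <<'E'
from h import *
st(); snap('wrist','w4')
E
```

```text
t 6.47 pos [0.3729 0.4191 0.361 ] x [-0.001  1.     0.002] y [1.    0.001 0.002] z [ 0.002  0.002 -1.   ] F [-0.   0.1 -0.9] w 0.0608
q [ 0.844  0.349  0.301  1.52  -0.     0.842]
```

View pics/w4.png

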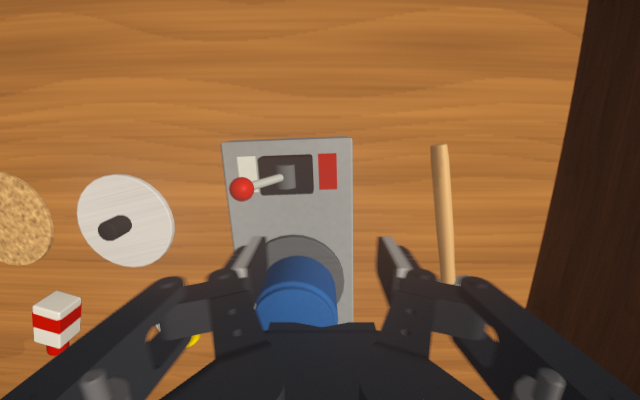

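Switch off: the ball is at (242,188) over the white mark. Next I look at the pot's handle from above.

Emit:
{"op": "drive_tool", "data": {
  "steps": [-0.008,0.036,-0.005,0,0,0,-1,-0.008,0.036,-0.005,0,0,0,-1,-0.008,0.036,0,0,0,0,-1,-0.008,0.036,0,0,0,0,-1,0,0,0,0,0,0,-1,0,0,0,0,0,0,-1]
}}

```text
clock: 7.02
eef_pos: [0.5182, 0.3852, 0.3652]
tool_rot: [0.708, 0.706, -0.004, -0.001]
ft_force: [-0.7, 0.8, -0.4]
grip_width: 0.0853
```

```bash
python3 - <<'E'
from h import *
s=load('w4'); print('ball',px(s,242,188,.142)); 
st(); snap('wrist','w5')
E
```

```text
ball [0.37263932 0.33429483 0.142     ]
t 7.02 pos [0.5182 0.3852 0.3652] x [ 0.002  1.    -0.004] y [ 1.    -0.002 -0.006] z [-0.006 -0.004 -1.   ] F [-0.7  0.8 -0.4] w 0.0853
q [0.639 0.551 0.624 1.651 0.    0.642]
```

View pics/w5.png

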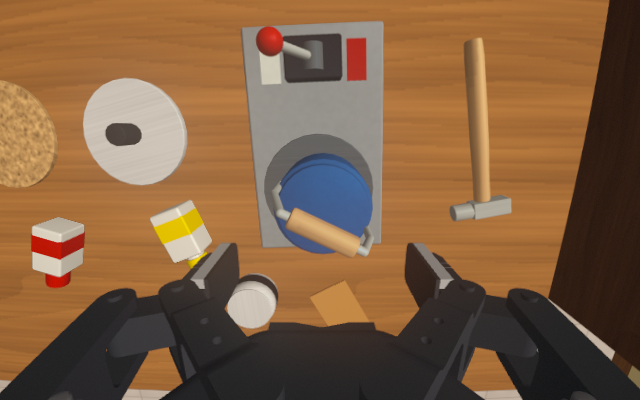

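```bash
python3 - <<'E'
from h import *
s=load('w5'); c=s['p'][130:270,230:400,::-1]
cv2.imwrite('pics/w5c.png',cv2.resize(c,(728,600),interpolation=cv2.INTER_CUBIC))
hsv=cv2.cvtColor(s['p'],cv2.COLOR_RGB2HSV);P=cloud(s)
m=(cv2.inRange(hsv,(8,60,120),(22,255,255))>0)&(P[...,2]>.17)&(P[...,2]<.26); m[:180]=0; m[265:]=0; m[:,:270]=0; m[:,390:]=0
print(m.sum()); v,u=np.nonzero(m); r=cv2.minAreaRect(np.c_[u,v].astype(np.float32)); b=cv2.boxPoints(r); print(r); 
e=sorted([tuple(x) for x in b]); a1=np.mean(e[:2],0); a2=np.mean(e[2:],0); A=px(s,*a1,.212);B=px(s,*a2,.212)
print(A,B,'mid',(A+B)/2,'len',np.linalg.norm(B-A),'ang',np.degrees(np.arctan2(*(B-A)[[1,0]])))
print('depth pts',np.median(P[m],0))
for u,v,z in [(319,180,.062)]: print(px(s,u,v,z))
E
```

```text
1691
((327.9681396484375, 235.5247039794922), (87.30349731445312, 22.898685455322266), 25.64100456237793)
[0.52623768 0.35610457 0.212     ] [0.56096845 0.42354259 0.212     ] mid [0.54360306 0.38982358 0.212     ] len 0.07585586572648703 ang 62.75140383220003
depth pts [0.53830489 0.38496096 0.21988513]
[0.52366767 0.37943305 0.062     ]
```

View pics/w5c.png

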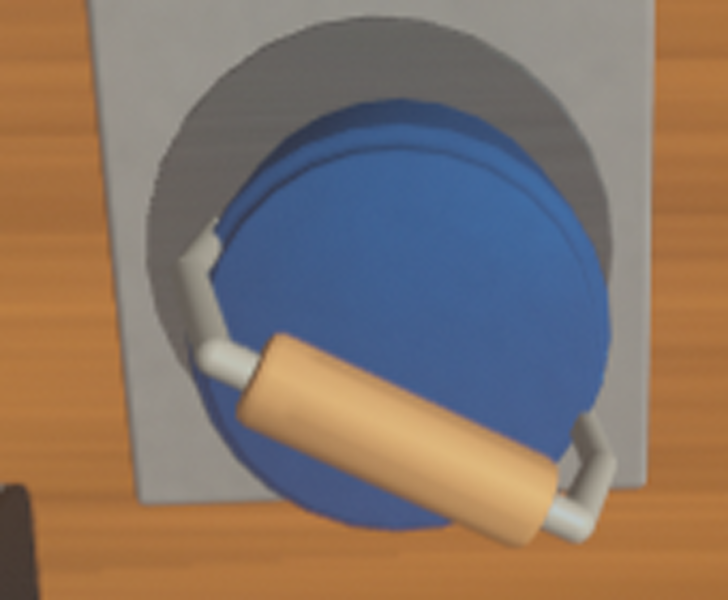

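```bash
python3 - <<'E'
from h import *
s=load('w5');P=cloud(s)
A=px(s,291.4,217.6,.214);B=px(s,354.2,247.5,.214)
print(A,B,'mid',(A+B)/2,'len',np.linalg.norm(B-A),'ang',np.degrees(np.arctan2(*(B-A)[[1,0]])))
# lid circle from crop: front lip
m=(P[...,2]>.145)&(P[...,2]<.165); m[:130]=0;m[255:]=0;m[:,:250]=0;m[:,385:]=0
hsv=cv2.cvtColor(s['p'],cv2.COLOR_RGB2HSV); m&=cv2.inRange(hsv,(100,80,30),(125,255,255))>0
print(m.sum(),cv2.minEnclosingCircle(P[m][:,:2].astype(np.float32)))
print('tin',px(s,253,295),'yellow',px(s,180,230),'red',px(s,58,240))
st()
E
```

```text
[0.52642296 0.3586604  0.214     ] [0.553476   0.41167018 0.214     ] mid [0.53994948 0.38516529 0.214     ] len 0.059513888305378404 ang 62.96293844817956
4560 ((0.5409262180328369, 0.38418740034103394), 0.04980729892849922)
tin [0.71032355 0.27376293 0.04980019] yellow [0.60054353 0.17221327 0.05056773] red [ 0.61859541 -0.02758308  0.05018399]
t 7.07 pos [0.5169 0.3858 0.3664] x [ 0.001  1.    -0.003] y [ 1.    -0.001 -0.005] z [-0.005 -0.003 -1.   ] F [-1.   0.1 -0. ] w 0.0855
q [0.641 0.549 0.623 1.652 0.    0.642]
```

Emit:
{"op": "drive_tool", "data": {
  "steps": [0,0.023,0,0,0,0,-1,0,0,0,0,0,-7,-1,0,0,0,0,0,-7,-1,0,0,0,0,0,-7,-1,0,0,0,0,0,-7,-1,0,0,0,0,0,-7,-1,0,0,0,0,0,-7,-1,0,0,0,0,0,-7,-1]
}}

```text
clock: 7.73
eef_pos: [0.5379, 0.3873, 0.3695]
tool_rot: [0.346, 0.938, -0.001, -0.001]
ft_force: [-0.2, -0.7, 0.4]
grip_width: 0.0854
```

Emit:
{"op": "drive_tool", "data": {
  "steps": [0,0,0,0,0,-7,-1,0,0,0,0,0,-7,-1,0,0,0,0,0,0,-1,0,0,0,0,0,0,-1]
}}

```text
clock: 8.07
eef_pos: [0.5383, 0.3871, 0.3697]
tool_rot: [0.234, 0.972, -0.0, -0.0]
ft_force: [-0.0, 1.2, -0.6]
grip_width: 0.0854
```

```bash
python3 - <<'E'
from h import *
st(); snap('wrist','w6')
E
```

```text
t 8.07 pos [0.5383 0.3871 0.3697] x [-0.891  0.455  0.001] y [ 0.455  0.891 -0.001] z [-0.001 -0.001 -1.   ] F [-0.   1.2 -0.6] w 0.0854
q [ 0.623  0.592  0.705  1.685  0.    -0.476]
```

View pics/w6.png

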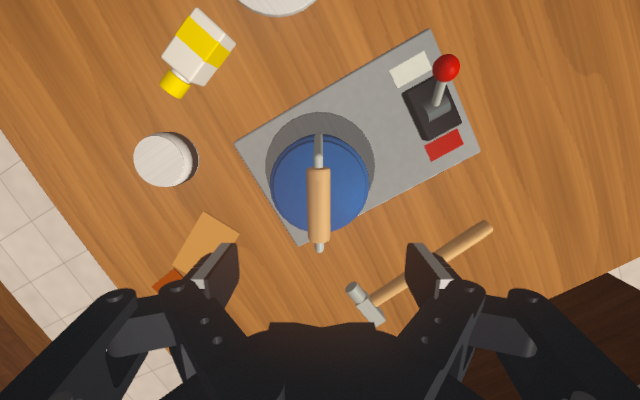

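```bash
python3 - <<'E'
from h import *
s=load('w6'); c=s['p'][120:270,240:400,::-1]
p=px(s,319.3,205,.214); A=px(s,319,167,.214);B=px(s,319.5,243,.214);print(p,A,B,(A+B)/2)
o,Rm=st(); print(Rm.T@(p-o['eef_pos']))
E
```

```text
[0.54004214 0.38444008 0.214     ] [0.52565124 0.3558974  0.214     ] [0.5556268 0.4151502 0.214    ] [0.54063902 0.3855238  0.214     ]
t 8.12 pos [0.5386 0.387  0.3698] x [-0.891  0.455  0.   ] y [ 0.455  0.891 -0.001] z [-0.001 -0.    -1.   ] F [ 0.5  0.3 -0. ] w 0.0854
q [ 0.623  0.593  0.706  1.685  0.    -0.476]
[-0.00251114 -0.00152809  0.15576805]
```

Emit:
{"op": "drive_tool", "data": {
  "steps": [0,0,0.03,0,0,0,-1,0,0,0.03,0,0,0,-1,0,0,0.025,0,0,0,-1,0,0,0.016,0,0,0,-1,0,0,0,0,0,0,-1,0,0,0,0,0,0,-1]
}}

```text
clock: 8.62
eef_pos: [0.5389, 0.3864, 0.268]
tool_rot: [0.234, 0.972, -0.001, -0.001]
ft_force: [0.5, -0.3, 0.5]
grip_width: 0.0859
```

Emit:
{"op": "drive_tool", "data": {
  "steps": [-0.001,0,0.004,0,0,0,-1,0,0,0,0,0,0,1,0,0,0,0,0,0,1,0,0,0,0,0,0,1,0,0,0,0,0,0,1,0,0,0,0,0,0,1,0,0,0,0,0,0,1,0,0,0,0,0,0,1]
}}

```text
clock: 9.28
eef_pos: [0.5409, 0.3862, 0.2656]
tool_rot: [0.233, 0.972, 0.0, 0.0]
ft_force: [-0.4, -0.7, 2.3]
grip_width: 0.0183
```

Emit:
{"op": "drive_tool", "data": {
  "steps": [0,0,-0.005,0,0,0,1,0,0,-0.01,0,0,0,1,0,0,-0.01,0,0,0,1,0,0,-0.01,0,0,0,1,0,0,-0.01,0,0,0,1,0,0,0,0,0,0,1,0,0,0,0,0,0,1]
}}

```text
clock: 9.87
eef_pos: [0.5411, 0.3865, 0.3113]
tool_rot: [0.233, 0.972, 0.001, 0.001]
ft_force: [0.9, 0.1, -7.7]
grip_width: 0.0184
```

```bash
python3 - <<'E'
from h import *
o,Rm=st(); snap('wrist','w7')
print(R.from_quat(o['tool_rot']).inv().apply(np.array([0.458,-.118,o['eef_pos'][2]])-o['eef_pos']))
E
```

```text
t 9.87 pos [0.5411 0.3865 0.3113] x [-0.891  0.453 -0.001] y [0.453 0.891 0.003] z [ 0.002  0.002 -1.   ] F [ 0.9  0.1 -7.7] w 0.0184
q [ 0.62   0.586  0.544  1.526  0.    -0.48 ]
[-0.15461579 -0.48734363 -0.00108734]
```

View pics/w7.png

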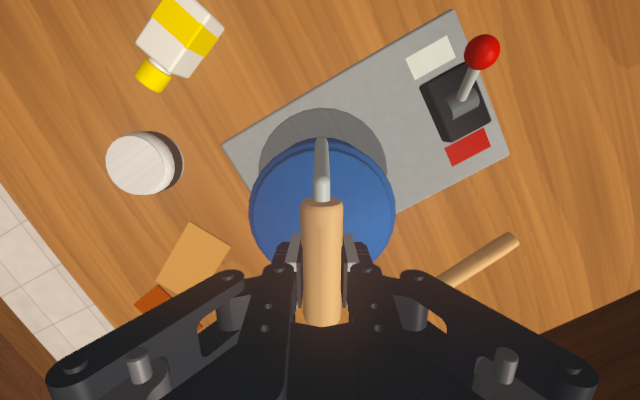

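Pot lifted (about 7.7 N). I'll carry it to the cork at (0.458,-0.118).

Emit:
{"op": "drive_tool", "data": {
  "steps": [-0.003,-0.01,-0.005,0,0,0,1,-0.007,-0.022,-0.005,0,0,0,1,-0.0095,-0.03,0,0,0,0,1,-0.0095,-0.03,0,0,0,0,1,-0.0095,-0.03,0,0,0,0,1,-0.0095,-0.03,0,0,0,0,1,-0.0095,-0.03,0,0,0,0,1,-0.0095,-0.03,0,0,0,0,1]
}}

```text
clock: 10.58
eef_pos: [0.5029, 0.1645, 0.3198]
tool_rot: [0.233, 0.972, -0.0, -0.0]
ft_force: [1.4, 0.2, -6.4]
grip_width: 0.018
```

Emit:
{"op": "drive_tool", "data": {
  "steps": [-0.0095,-0.03,0,0,0,0,1,-0.0095,-0.03,0,0,0,0,1,-0.0095,-0.03,0,0,0,0,1,-0.0095,-0.03,0,0,0,0,1,-0.0095,-0.03,0,0,0,0,1,-0.0095,-0.03,0,0,0,0,1,-0.0095,-0.03,0,0,0,0,1,-0.0095,-0.03,0,0,0,0,1]
}}

```text
clock: 11.25
eef_pos: [0.4615, -0.0833, 0.3201]
tool_rot: [0.233, 0.972, -0.0, -0.0]
ft_force: [0.7, -1.6, -7.3]
grip_width: 0.0186
```

Emit:
{"op": "drive_tool", "data": {
  "steps": [-0.009,-0.027,0,0,0,0,1,-0.004,-0.012,0,0,0,0,1,0,0,0,0,0,0,1,0,0,0,0,0,0,1,0,0,0,0,0,0,1,0,0,0,0,0,0,1]
}}

```text
clock: 11.75
eef_pos: [0.4568, -0.1215, 0.3199]
tool_rot: [0.233, 0.973, 0.0, -0.0]
ft_force: [0.6, 0.6, -6.9]
grip_width: 0.0182
```

```bash
python3 - <<'E'
from h import *
o,Rm=st(); snap('wrist','w8'); snap('scene','s8')
c=load('s8')['p'][130:250,200:360,::-1]; cv2.imwrite('pics/s8c.png',cv2.resize(c,(800,600),interpolation=cv2.INTER_CUBIC))
print(R.from_quat(o['tool_rot']).inv().apply(np.array([0.458,-.118,o['eef_pos'][2]])-o['eef_pos']))
E
```

```text
t 11.75 pos [ 0.4568 -0.1215  0.3199] x [-0.892  0.452  0.   ] y [0.452 0.892 0.   ] z [-0.  0. -1.] F [ 0.6  0.6 -6.9] w 0.0182
q [-0.26   0.18  -0.03   1.361  0.    -1.362]
[5.26247817e-04 3.70053049e-03 7.71185032e-07]
```

View pics/s8c.png

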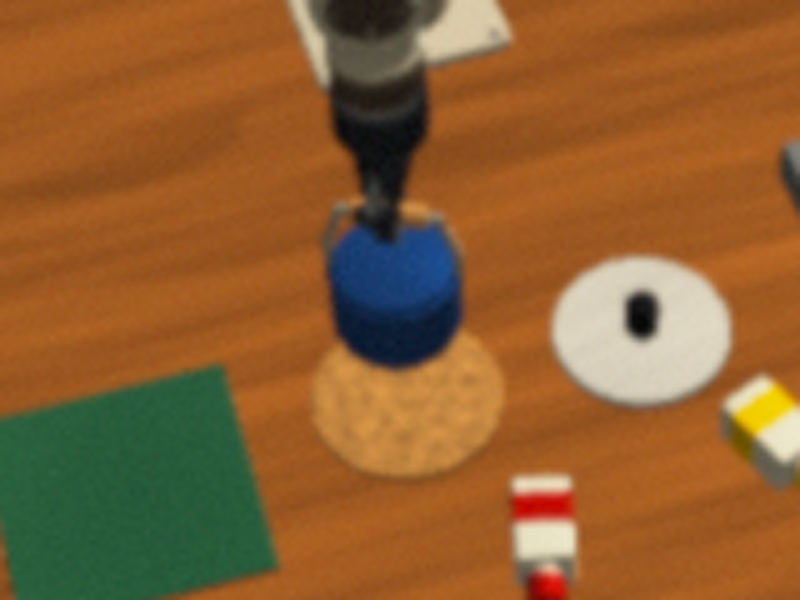

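View pics/w8.png

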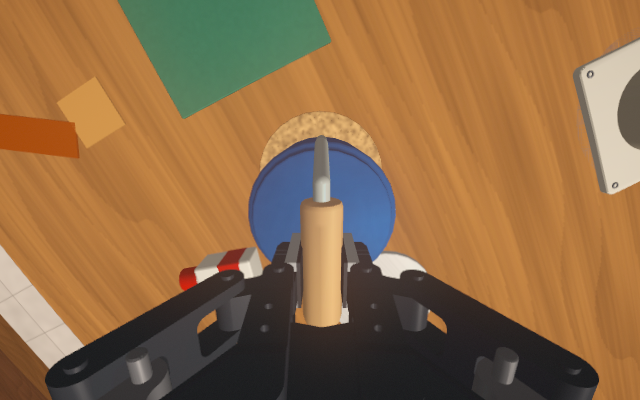

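Emit:
{"op": "drive_tool", "data": {
  "steps": [0,0.003,0.015,0,0,0,1,0,0,0.025,0,0,0,1,0,0,0.025,0,0,0,1,0,0,0.02,0,0,0,1,0,0,0.012,0,0,0,1,0,0,0.005,0,0,0,1,0,0,0,0,0,0,1,0,0,0.003,0,0,0,1]
}}

```text
clock: 12.52
eef_pos: [0.4593, -0.1194, 0.2159]
tool_rot: [0.233, 0.973, -0.0, 0.001]
ft_force: [0.4, 0.1, -6.2]
grip_width: 0.018
```

Emit:
{"op": "drive_tool", "data": {
  "steps": [0,0,0.002,0,0,0,1,0,0,0.001,0,0,0,1,0,0,0,0,0,0,1,0,0,0,0,0,0,1]
}}

```text
clock: 12.85
eef_pos: [0.4587, -0.1197, 0.2124]
tool_rot: [0.233, 0.972, -0.0, 0.0]
ft_force: [-0.2, 1.2, -6.3]
grip_width: 0.0182
```

Emit:
{"op": "drive_tool", "data": {
  "steps": [0,0,0.002,0,0,0,1,0,0,0,0,0,0,1]
}}

```text
clock: 13.02
eef_pos: [0.459, -0.1198, 0.2115]
tool_rot: [0.233, 0.972, 0.0, 0.001]
ft_force: [-2.3, -0.1, 1.6]
grip_width: 0.0181
```

Contact (weight unloaded). Release and rise.

Emit:
{"op": "drive_tool", "data": {
  "steps": [0,0,0,0,0,0,-1,0,0,0,0,0,0,-1,0,0,0,0,0,0,-1,0,0,0,0,0,0,-1,0,0,0,0,0,0,-1,0,0,-0.01,0,0,0,-1,0,0,-0.03,0,0,0,-1,0,0,-0.03,0,0,0,-1]
}}

```text
clock: 13.68
eef_pos: [0.4574, -0.1193, 0.2794]
tool_rot: [0.233, 0.972, 0.0, -0.002]
ft_force: [0.8, -0.4, 1.1]
grip_width: 0.0853
```

Emit:
{"op": "drive_tool", "data": {
  "steps": [0,0,-0.03,0,0,0,-1,0,0,-0.03,0,0,0,-1,0,0,0,0,0,0,-1,0,0,0,0,0,0,-1]
}}

```text
clock: 14.02
eef_pos: [0.4594, -0.1199, 0.3419]
tool_rot: [0.233, 0.972, -0.0, 0.002]
ft_force: [0.4, 0.2, -1.3]
grip_width: 0.0852
```

```bash
python3 - <<'E'
from h import *
o,Rm=st(); snap('wrist','w9'); snap('top','t9')
E
```

```text
t 14.02 pos [ 0.4594 -0.1199  0.3419] x [-0.891  0.453 -0.005] y [0.453 0.891 0.001] z [ 0.005 -0.001 -1.   ] F [ 0.4  0.2 -1.3] w 0.0852
q [-0.255  0.174  0.019  1.411  0.    -1.355]
```

View pics/w9.png

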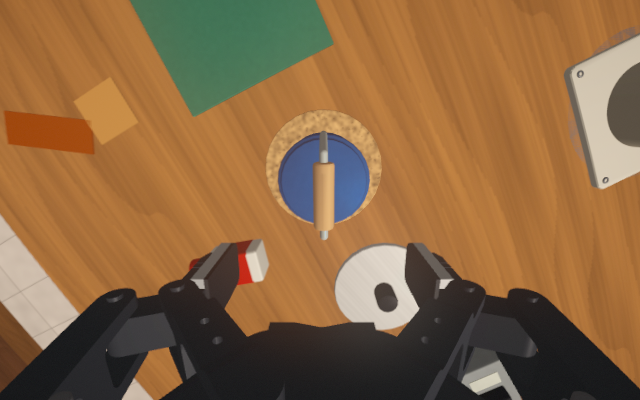

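View pics/t9.png

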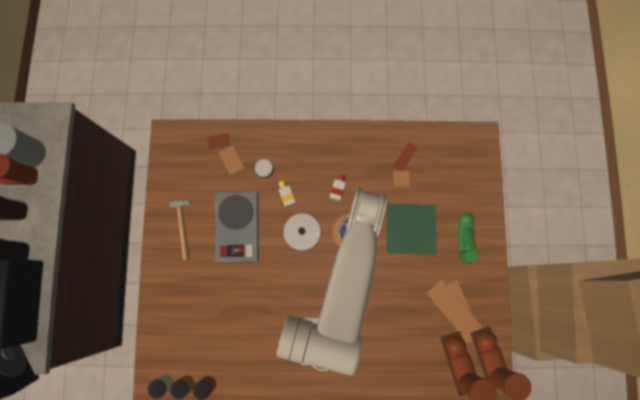

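Emit:
{"op": "drive_tool", "data": {
  "steps": [0.0167,0.0323,0,0,0,0,-1,0.0167,0.0323,0,0,0,0,-1,0.0167,0.0323,0,0,0,0,-1,0.0167,0.0323,0,0,0,0,-1,0.0167,0.0323,0,0,0,0,-1,0.0167,0.0323,0,0,0,0,-1,0,0,0,0,0,0,-1,0,0,0,0,0,0,-1]
}}

```text
clock: 14.78
eef_pos: [0.4561, 0.1002, 0.338]
tool_rot: [0.231, 0.973, -0.001, -0.002]
ft_force: [0.7, -0.2, 0.2]
grip_width: 0.0857
```

```bash
python3 - <<'E'
from h import *
o,Rm=st(); snap('wrist','w10')
E
```

```text
t 14.78 pos [0.4561 0.1002 0.338 ] x [-0.893  0.449  0.003] y [ 0.449  0.893 -0.003] z [-0.004 -0.001 -1.   ] F [ 0.7 -0.2  0.2] w 0.0857
q [ 0.216  0.165 -0.002  1.408 -0.    -0.888]
```

View pics/w10.png

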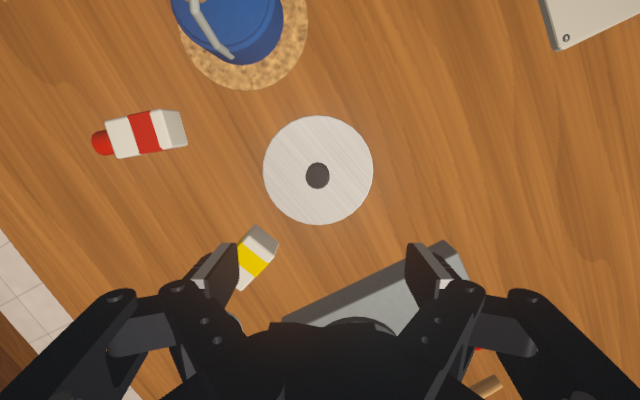

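```bash
python3 - <<'E'
from h import *
s=load('w10'); d=px(s,318,170,.012); k=px(s,317.5,176,.05); print(d,k,px(s,317.5,176))
o,Rm=st(); print(Rm.T@(d-o['eef_pos']),Rm.T@(k-o['eef_pos']))
E
```

```text
[0.45866405 0.09350987 0.012     ] [0.45973496 0.09509254 0.05      ] [0.45985299 0.09528926 0.04871277]
t 14.83 pos [0.4562 0.099  0.3383] x [-0.892  0.452  0.002] y [ 0.451  0.892 -0.003] z [-0.003 -0.001 -1.   ] F [-0.6 -0.5  0.5] w 0.0852
q [ 0.214  0.164 -0.002  1.408 -0.    -0.888]
[-0.00542334 -0.00298817  0.32629413] [-0.00557321 -0.00118943  0.28828895]
```

Emit:
{"op": "drive_tool", "data": {
  "steps": [-0.005,-0.002,0.03,0,0,0,-1,0,0,0.04,0,0,0,-1,0,0,0.04,0,0,0,-1,0,0,0.04,0,0,0,-1,0,0,0.04,0,0,0,-1,0,0,0.03,0,0,0,-1,0,0,0.02,0,0,0,-1,0,0,0,0,0,0,-1]
}}

```text
clock: 15.5
eef_pos: [0.4565, 0.092, 0.0951]
tool_rot: [0.235, 0.972, -0.002, -0.005]
ft_force: [-1.1, -0.3, -0.5]
grip_width: 0.0853
```

Emit:
{"op": "drive_tool", "data": {
  "steps": [0,0,0,0,0,0,-1,0,0,0,0,0,0,-1]
}}

```text
clock: 15.67
eef_pos: [0.4614, 0.0938, 0.1009]
tool_rot: [0.234, 0.972, 0.0, 0.001]
ft_force: [0.2, 0.1, 0.4]
grip_width: 0.0849
```

Emit:
{"op": "drive_tool", "data": {
  "steps": [0.002,0,0.008,0,0,0,-1,0,0,0.005,0,0,0,-1,0,0,0,0,0,0,-1,0,0,0,0,0,0,1,0,0,0,0,0,0,1,0,0,0,0,0,0,1,0,0,0,0,0,0,1,0,0,0,0,0,0,1]
}}

```text
clock: 16.33
eef_pos: [0.4592, 0.0955, 0.0874]
tool_rot: [0.233, 0.972, 0.0, 0.001]
ft_force: [-1.0, -0.3, -1.8]
grip_width: 0.0308
```

Emit:
{"op": "drive_tool", "data": {
  "steps": [0,0,0,0,0,0,1,0,0,0,0,0,0,1,0,0,0,0,0,0,1]
}}

```text
clock: 16.58
eef_pos: [0.4592, 0.0955, 0.0874]
tool_rot: [0.233, 0.972, 0.0, 0.001]
ft_force: [-0.0, -1.1, 4.7]
grip_width: 0.0308
```

Emit:
{"op": "drive_tool", "data": {
  "steps": [0,0,-0.01,0,0,0,1,0,0,-0.02,0,0,0,1,0,0,-0.03,0,0,0,1,0,0,-0.03,0,0,0,1,0,0,-0.03,0,0,0,1,0,0,-0.03,0,0,0,1,0,0,0,0,0,0,1,0,0,0,0,0,0,1]
}}

```text
clock: 17.25
eef_pos: [0.4593, 0.0956, 0.2378]
tool_rot: [0.233, 0.972, 0.001, 0.001]
ft_force: [0.3, -0.7, -3.5]
grip_width: 0.0306
```

```bash
python3 - <<'E'
from h import *
o,Rm=st(); snap('wrist','w11'); snap('top','t11')
c=load('t11')['p'][180:270,205:325,::-1]
cv2.imwrite('pics/t11d.png',cv2.resize(c,(800,600),interpolation=cv2.INTER_CUBIC))
E
```

```text
t 17.25 pos [0.4593 0.0956 0.2378] x [-0.891  0.453 -0.002] y [0.453 0.891 0.002] z [ 0.003  0.001 -1.   ] F [ 0.3 -0.7 -3.5] w 0.0306
q [ 0.205  0.22  -0.2    1.149  0.    -0.895]
```

View pics/w11.png

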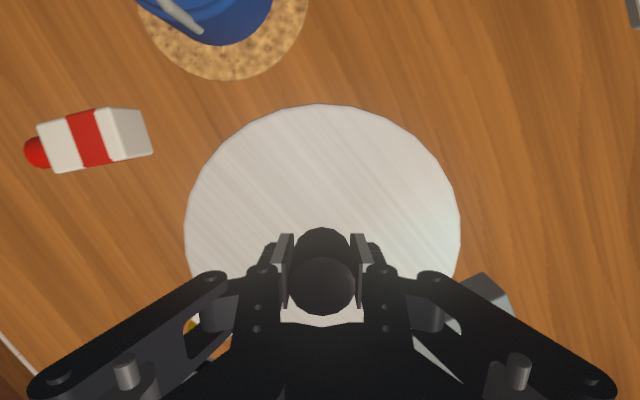

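View pics/t11d.png

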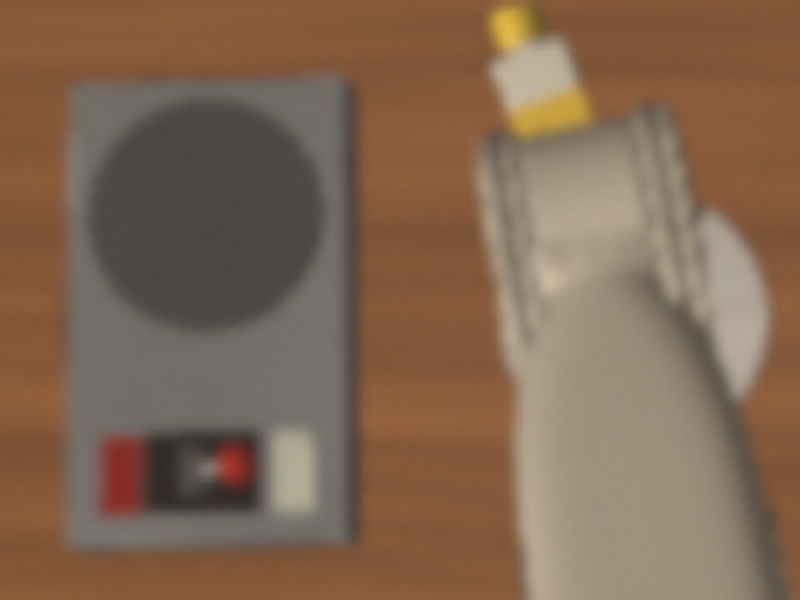

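```bash
python3 - <<'E'
from h import *
s=load('t11'); p=px(s,235.6,211.7,.062); print(p, 'ball',px(s,240,249.5,.142))
# compare with cork/cover bias top vs wrist
o,Rm=st(); p=np.array([p[0],p[1],o['eef_pos'][2]]); print(Rm.T@(p-o['eef_pos']))
s=load('w5'); print(px(s,319,188,.062))
E
```

```text
[0.53726872 0.37609783 0.062     ] ball [0.37227712 0.33591283 0.142     ]
t 17.35 pos [0.4576 0.0952 0.2352] x [-0.891  0.453  0.003] y [ 0.453  0.891 -0.002] z [-0.003 -0.001 -1.   ] F [-0.8 -0.  -3.2] w 0.0305
q [ 0.205  0.222 -0.204  1.148  0.    -0.895]
[ 0.05629193  0.28649572 -0.00046044]
[0.53475355 0.37937338 0.062     ]
```

Emit:
{"op": "drive_tool", "data": {
  "steps": [0.0057,0.0286,0,0,0,0,1,0.0057,0.0286,0,0,0,0,1,0.0057,0.0286,0,0,0,0,1,0.0057,0.0286,0,0,0,0,1,0.0057,0.0286,0,0,0,0,1,0.0057,0.0286,0,0,0,0,1,0.0057,0.0286,0,0,0,0,1,0.0057,0.0286,0,0,0,0,1]
}}

```text
clock: 18.02
eef_pos: [0.5208, 0.3208, 0.2334]
tool_rot: [0.233, 0.972, -0.002, -0.002]
ft_force: [-0.1, -0.1, -2.8]
grip_width: 0.0305
```

Emit:
{"op": "drive_tool", "data": {
  "steps": [0.0057,0.0286,0,0,0,0,1,0.0057,0.0286,0,0,0,0,1,0,0,0,0,0,0,1,0,0,0,0,0,0,1,0,0,0,0,0,0,1]
}}

```text
clock: 18.43
eef_pos: [0.5365, 0.3754, 0.2338]
tool_rot: [0.233, 0.972, -0.002, -0.002]
ft_force: [-0.3, -0.3, -2.8]
grip_width: 0.0306
```

```bash
python3 - <<'E'
from h import *
o,Rm=st(); snap('wrist','w12'); print(Rm.T@(np.array([.538,.377,.2])-o['eef_pos']))
E
```

```text
t 18.43 pos [0.5365 0.3754 0.2338] x [-0.891  0.453  0.002] y [ 0.453  0.891 -0.005] z [-0.005 -0.004 -1.   ] F [-0.3 -0.3 -2.8] w 0.0306
q [ 0.611  0.59   0.352  1.339 -0.    -0.49 ]
[-0.00066076  0.00230974  0.0337953 ]
```

View pics/w12.png

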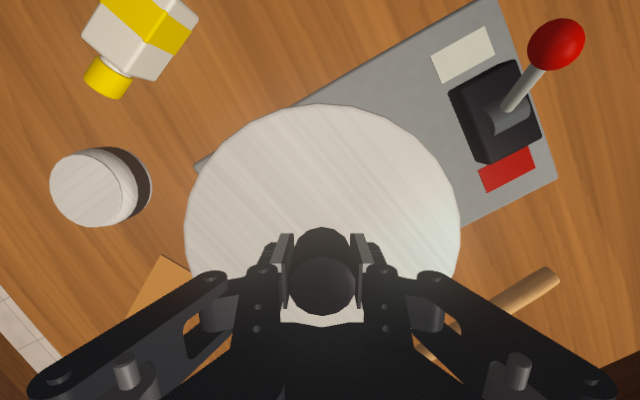

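Emit:
{"op": "drive_tool", "data": {
  "steps": [-0.001,0.002,0.015,0,0,0,1,0,0,0.025,0,0,0,1,0,0,0.02,0,0,0,1,0,0,0.012,0,0,0,1,0,0,0.006,0,0,0,1,0,0,0,0,0,0,1,0,0,0,0,0,0,1]
}}

```text
clock: 19.07
eef_pos: [0.5396, 0.3768, 0.1593]
tool_rot: [0.234, 0.972, -0.0, 0.0]
ft_force: [0.1, -0.1, -3.1]
grip_width: 0.0309
```

Emit:
{"op": "drive_tool", "data": {
  "steps": [0,0,0.003,0,0,0,1,0,0,0,0,0,0,1]
}}

```text
clock: 19.23
eef_pos: [0.5399, 0.3776, 0.157]
tool_rot: [0.233, 0.972, 0.001, 0.001]
ft_force: [-0.5, 0.8, -2.5]
grip_width: 0.0308
```

Emit:
{"op": "drive_tool", "data": {
  "steps": [0.001,0,0.004,0,0,0,1,0,0,0.002,0,0,0,1,0,0,0.001,0,0,0,1,0,0,0,0,0,0,1]
}}

```text
clock: 19.57
eef_pos: [0.5384, 0.3781, 0.1495]
tool_rot: [0.233, 0.972, 0.0, 0.0]
ft_force: [-1.6, -0.1, 1.5]
grip_width: 0.0309
```

Contact. Release and rise.

Emit:
{"op": "drive_tool", "data": {
  "steps": [0,0,0,0,0,0,-1,0,0,0,0,0,0,-1,0,0,0,0,0,0,-1,0,0,0,0,0,0,-1,0,0,-0.01,0,0,0,-1,0,0,-0.03,0,0,0,-1,0,0,-0.04,0,0,0,-1,0,0,-0.04,0,0,0,-1]
}}

```text
clock: 20.23
eef_pos: [0.5379, 0.3775, 0.2698]
tool_rot: [0.233, 0.972, -0.001, -0.001]
ft_force: [0.5, 0.2, 0.6]
grip_width: 0.0854
```

Emit:
{"op": "drive_tool", "data": {
  "steps": [0,0,-0.04,0,0,0,-1,0,0,-0.04,0,0,0,-1,0,0,0,0,0,0,-1,0,0,0,0,0,0,-1]
}}

```text
clock: 20.57
eef_pos: [0.5394, 0.3786, 0.354]
tool_rot: [0.233, 0.972, 0.003, 0.003]
ft_force: [0.7, -0.0, -0.5]
grip_width: 0.0851
```

```bash
python3 - <<'E'
from h import *
o,Rm=st(); snap('wrist','w13')
E
```

```text
t 20.57 pos [0.5394 0.3786 0.354 ] x [-0.891  0.453 -0.004] y [0.453 0.891 0.008] z [ 0.008  0.005 -1.   ] F [ 0.7 -0.  -0.5] w 0.0851
q [ 0.612  0.569  0.625  1.617 -0.    -0.488]
```

View pics/w13.png

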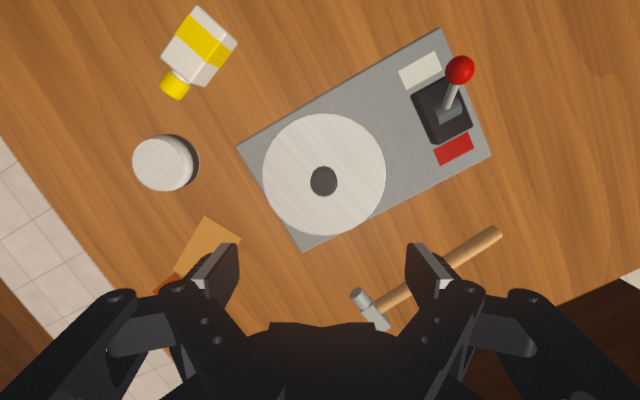

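Cover lies centred on the plate. Now the bottles: I move over the yellow one.

Emit:
{"op": "drive_tool", "data": {
  "steps": [-0.022,-0.028,0,0,0,0,-1,-0.022,-0.028,0,0,0,0,-1,-0.022,-0.028,0,0,0,0,-1,-0.022,-0.028,0,0,0,0,-1,-0.022,-0.028,0,0,0,0,-1,-0.022,-0.028,0,0,0,0,-1,0,0,0,0,0,7,-1,0,0,0,0,0,7,-1]
}}

```text
clock: 21.28
eef_pos: [0.5797, 0.1654, 0.3467]
tool_rot: [0.355, 0.935, -0.001, -0.002]
ft_force: [0.9, -0.3, -0.1]
grip_width: 0.0855
```

Emit:
{"op": "drive_tool", "data": {
  "steps": [0,0,0,0,0,7,-1,0,0,0,0,0,7,-1,0,0,0,0,0,7,-1,0,0,0,0,0,7,-1,0,0,0,0,0,0,-1,0,0,0,0,0,0,-1]
}}

```text
clock: 21.78
eef_pos: [0.5794, 0.1682, 0.3471]
tool_rot: [0.565, 0.825, -0.001, -0.001]
ft_force: [-0.2, 0.1, 0.8]
grip_width: 0.0854
```

```bash
python3 - <<'E'
from h import *
o,Rm=st(); snap('wrist','w14')
c=load('w14')['p'][100:300,220:480,::-1]
cv2.imwrite('pics/w14c.png',cv2.resize(c,(780,600),interpolation=cv2.INTER_CUBIC))
E
```

```text
t 21.78 pos [0.5794 0.1682 0.3471] x [-0.362  0.932  0.   ] y [ 0.932  0.362 -0.004] z [-0.003 -0.001 -1.   ] F [-0.2  0.1  0.8] w 0.0854
q [ 0.283  0.447  0.41   1.538 -0.    -0.088]
```

View pics/w14.png

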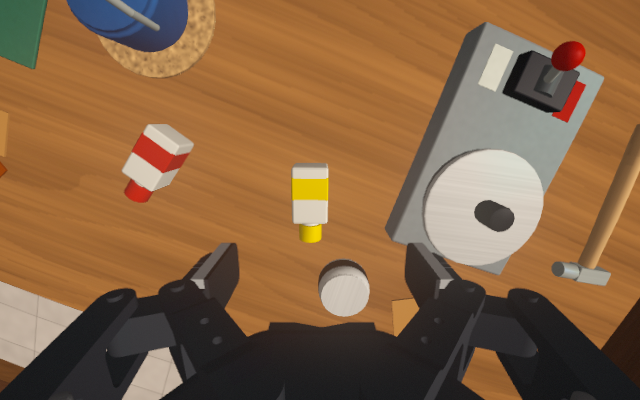

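```bash
python3 - <<'E'
from h import *
c=load('w14')['p'][150:250,270:370,::-1]
cv2.imwrite('pics/w14d.png',cv2.resize(c,(600,600),interpolation=cv2.INTER_CUBIC))
from scipy.optimize import least_squares
D=[([.241,.004,1.335],[.209,-.4537,.303]),([.228,.091,1.435],[.2092,-.4539,.3434]),([.08,-.034,1.458],[.3855,-.1882,.3639]),([.199,.103,1.474],[.3728,.3149,.3624]),([.481,.086,1.175],[.3736,.4599,.2023]),([.349,.301,1.52],[.3729,.4191,.361]),([.551,.624,1.651],[.5182,.3852,.3652]),([.592,.705,1.685],[.5383,.3871,.3697]),([.586,.544,1.526],[.5411,.3865,.3113]),([.18,-.03,1.361],[.4568,-.1215,.3199]),([.165,-.002,1.408],[.4561,.1002,.338]),([.22,-.2,1.149],[.4593,.0956,.2378]),([.59,.352,1.339],[.5365,.3754,.2338]),([.569,.625,1.617],[.5394,.3786,.354]),([.447,.41,1.538],[.5794,.1682,.3471])]
q=np.array([a for a,b in D]); P=np.array([b for a,b in D]); r=np.hypot(P[:,0],P[:,1])
def fk(p,q):
    a1=q[:,0]+p[2]; a2=q[:,0]-q[:,1]+p[3]
    return p[0]+p[4]*np.sin(a1)+p[5]*np.cos(a2), p[1]+p[4]*np.cos(a1)-p[5]*np.sin(a2)
# tool straight down: offset below wrist absorbed in z offset p[1]
f=lambda p: np.r_[fk(p,q)[0]-r,fk(p,q)[1]-P[:,2]]
best=min((least_squares(f,x0) for x0 in ([0,.3,0,0,.3,.3],[0.05,.1,.2,-.2,.35,.35],[0,0,-.5,.5,.3,.4])),key=lambda s:s.cost)
print(best.x,np.abs(best.fun).max())
E
```

```text
[-3.95346016e-04 -9.10793255e-02  3.17432012e-04 -1.94112065e-02
  4.93284912e-01  3.91578410e-01] 0.0030280863459759555
```

View pics/w14d.png

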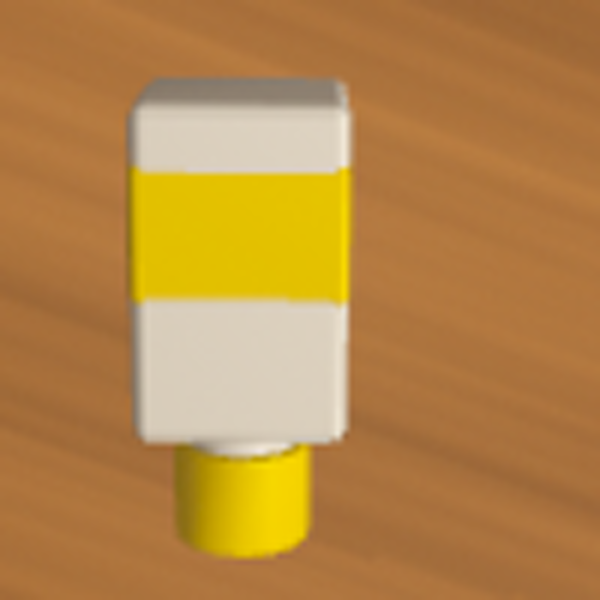

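```bash
python3 - <<'E'
from h import *
s=load('w14'); C=np.array([px(s,u,v,.05) for u,v in [(292.5,167.5),(328.3,167.5),(327.8,223.3),(293,223.3)]])
print(C); f=(C[0]+C[1])/2; k=(C[2]+C[3])/2; a=(k-f); print('len',np.linalg.norm(a),'w',np.linalg.norm(C[1]-C[0]),'ang',np.degrees(np.arctan2(a[1],a[0])))
a/=np.linalg.norm(a); m=(f+k)/2; print('mid',m,'foot',f)
# with red
o,Rm=st(); print(Rm.T@(m-o['eef_pos']))
E
```

```text
[[0.58237236 0.12711279 0.05      ]
 [0.56533846 0.17109688 0.05      ]
 [0.63796348 0.19901575 0.05      ]
 [0.65546912 0.15394221 0.05      ]]
len 0.07783349649755986 w 0.04716729809238668 ang 20.591416385616395
mid [0.61028586 0.16279191 0.05      ] foot [0.57385541 0.14910483 0.05      ]
t 21.83 pos [0.5795 0.1682 0.3475] x [-0.362  0.932  0.   ] y [ 0.932  0.362 -0.003] z [-0.003 -0.001 -1.   ] F [-0.7 -0.6 -0.3] w 0.0852
q [ 0.283  0.446  0.411  1.538 -0.    -0.088]
[-0.01627379  0.02752238  0.29740207]
```

Emit:
{"op": "drive_tool", "data": {
  "steps": [0,0,0,7,0,0,-1,0,0,0,7,0,0,-1,0,0,0,7,0,0,-1,0,0,0,7,0,0,-1,0,0,0,2,0,0,-1,0,0,0,0,0,0,-1,0,0,0,0,0,0,-1]
}}

```text
clock: 22.42
eef_pos: [0.5616, 0.1626, 0.3309]
tool_rot: [0.548, 0.799, -0.205, -0.14]
ft_force: [-0.2, -0.1, 1.3]
grip_width: 0.0852
```

```bash
python3 - <<'E'
from h import *
o,Rm=st()
E
```

```text
t 22.42 pos [0.5616 0.1626 0.3309] x [-0.361  0.933 -0.001] y [ 0.818  0.316 -0.481] z [-0.448 -0.174 -0.877] F [-0.2 -0.1  1.3] w 0.0852
q [ 0.296  0.802  0.88   2.149 -0.036 -0.064]
```

Emit:
{"op": "drive_tool", "data": {
  "steps": [0,0.0164,0.0298,0,0,0,-1,0,0.0164,0.0298,0,0,0,-1,0,0.0164,0.0298,0,0,0,-1,0,0.0164,0.0298,0,0,0,-1,0,0.0164,0.0298,0,0,0,-1,0,0,0,0,0,0,-1,0,0,0,0,0,0,-1]
}}

```text
clock: 23.0
eef_pos: [0.5617, 0.1622, 0.1628]
tool_rot: [0.548, 0.799, -0.205, -0.14]
ft_force: [0.1, -0.4, 1.3]
grip_width: 0.0858
```

```bash
cat >> h.py <<'E'
def go(g,a_ang,th,w=None):
    """tool-axis deltas to put grasp point at g with tool y-plane along a (deg), lean th deg; print turn rotvec and shift in current axes"""
    o=bot.get_obs(); Rm=R.from_quat(o['tool_rot'])
    a=np.array([np.cos(np.radians(a_ang)),np.sin(np.radians(a_ang)),0]); up=np.array([0,0,1.])
    x=np.cross(up,a); z=-np.cos(np.radians(th))*up-np.sin(np.radians(th))*a; y=np.cross(z,x)
    Rt=R.from_matrix(np.c_[x,y,z]); T=np.array(g)-.054*z
    print('turn(tool,deg)',np.round(np.degrees((Rm.inv()*Rt).as_rotvec()),2),'targetTCP',np.round(T,4),'shift',np.round(Rm.inv().apply(T-o['eef_pos']),4),'world',np.round(T-o['eef_pos'],4),'shift in target axes',np.round(Rt.inv().apply(T-o['eef_pos']),4))
E
python3 - <<'E'
from h import *
st(); go([.6095,.1625,.13],20.6,30); snap('wrist','w15')
E
```

```text
t 23.0 pos [0.5617 0.1622 0.1628] x [-0.36   0.933 -0.001] y [ 0.818  0.315 -0.48 ] z [-0.448 -0.174 -0.877] F [ 0.1 -0.4  1.3] w 0.0858
q [ 0.295  0.845  0.531  1.756 -0.036 -0.064]
turn(tool,deg) [1.3  0.32 0.42] targetTCP [0.6348 0.172  0.1768] shift [-0.0172  0.0562 -0.0467] world [0.0731 0.0098 0.0139] shift in target axes [-0.0165  0.0553 -0.048 ]
```

View pics/w15.png

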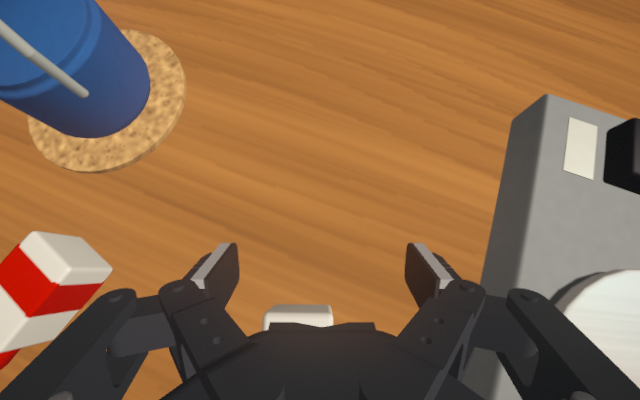

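Emit:
{"op": "drive_tool", "data": {
  "steps": [-0.0057,0.021,-0.0115,0.4,0.1,0.1,-1,-0.0057,0.021,-0.0115,0.4,0.1,0.1,-1,-0.0057,0.021,-0.0115,0.5,0.1,0.2,-1,0,0,0,0,0,0,-1,0,0,0,0,0,0,-1]
}}

```text
clock: 23.47
eef_pos: [0.6375, 0.1724, 0.1622]
tool_rot: [0.551, 0.795, -0.211, -0.145]
ft_force: [-0.5, -0.2, -0.2]
grip_width: 0.0851
```

```bash
python3 - <<'E'
from h import *
st(); go([.6095,.1625,.027],20.6,30); snap('wrist','w16')
E
```

```text
t 23.47 pos [0.6375 0.1724 0.1622] x [-0.352  0.936 -0.001] y [ 0.814  0.305 -0.495] z [-0.463 -0.175 -0.869] F [-0.5 -0.2 -0.2] w 0.0851
q [ 0.278  1.074  0.99   2.003 -0.041 -0.07 ]
turn(tool,deg) [ 0.34  0.03 -0.04] targetTCP [0.6348 0.172  0.0738] shift [0.0006 0.0414 0.0782] world [-0.0028 -0.0004 -0.0884] shift in target axes [0.0006 0.0418 0.0779]
```

View pics/w16.png

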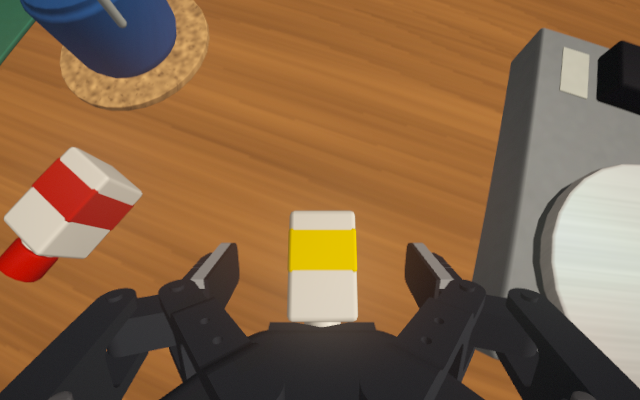

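Emit:
{"op": "drive_tool", "data": {
  "steps": [0,0.0094,0.0193,0,0,0,-1,0,0.0094,0.0193,0,0,0,-1,0,0.0094,0.0193,0,0,0,-1,0,0.006,0.012,0,0,0,-1,0,0.0034,0.007,0,0,0,-1,0,0,0,0,0,0,-1,0,0,0,0,0,0,-1]
}}

```text
clock: 24.1
eef_pos: [0.6303, 0.1703, 0.0788]
tool_rot: [0.55, 0.795, -0.211, -0.146]
ft_force: [0.9, 0.6, 0.9]
grip_width: 0.0857
```

Emit:
{"op": "drive_tool", "data": {
  "steps": [0,0,0,0,0,0,1,0,0,0,0,0,0,1,0,0,0,0,0,0,1,0,0,0,0,0,0,1,0,0,0,0,0,0,1,0,0,0,0,0,0,1]
}}

```text
clock: 24.6
eef_pos: [0.6313, 0.1704, 0.0778]
tool_rot: [0.55, 0.795, -0.211, -0.146]
ft_force: [2.4, 1.1, 5.9]
grip_width: 0.0495
```

```bash
python3 - <<'E'
from h import *
st(); snap('wrist','w17')
E
```

```text
t 24.6 pos [0.6313 0.1704 0.0778] x [-0.352  0.936 -0.001] y [ 0.813  0.305 -0.496] z [-0.464 -0.175 -0.869] F [2.4 1.1 5.9] w 0.0495
q [ 0.278  1.098  0.822  1.812 -0.041 -0.07 ]
```

View pics/w17.png

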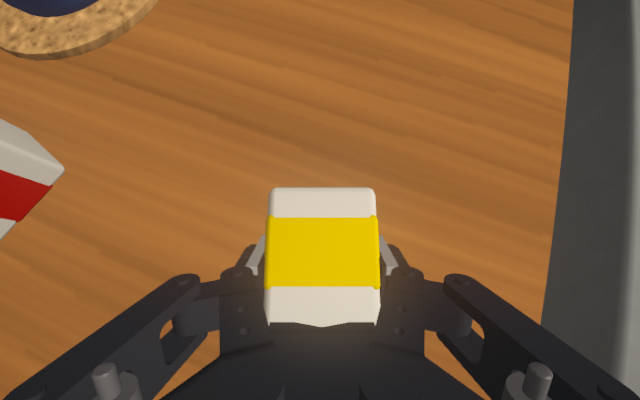

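Emit:
{"op": "drive_tool", "data": {
  "steps": [0,-0.005,-0.0087,0,0,0,1,0,-0.0099,-0.0174,0,0,0,1,0,-0.0099,-0.0174,0,0,0,1,0,-0.0099,-0.0174,0,0,0,1,0,-0.0099,-0.0174,0,0,0,1,0,0,0,-5,0,0,1,0,0,0,-5,0,0,1,0,0,0,-5,0,0,1]
}}

```text
clock: 25.32
eef_pos: [0.6311, 0.1706, 0.1654]
tool_rot: [0.565, 0.815, -0.105, -0.073]
ft_force: [0.5, -1.0, -1.5]
grip_width: 0.0493
```

Emit:
{"op": "drive_tool", "data": {
  "steps": [0,0,0,-5,0,0,1,0,0,0,-5,0,0,1,0,0,0,-4.7,0,0,1,0,0,-0.02,0,0,0,1,0,0,-0.03,0,0,0,1,0,0,-0.03,0,0,0,1,0,0,-0.03,0,0,0,1,0,0,-0.02,0,0,0,1]
}}

```text
clock: 25.98
eef_pos: [0.6308, 0.1705, 0.2995]
tool_rot: [0.569, 0.822, -0.001, -0.0]
ft_force: [1.3, -0.8, -2.6]
grip_width: 0.0491
```

```bash
python3 - <<'E'
from h import *
st(); snap('wrist','w18')
E
```

```text
t 25.98 pos [0.6308 0.1705 0.2995] x [-0.352  0.936 -0.001] y [ 0.936  0.352 -0.001] z [-0.001 -0.001 -1.   ] F [ 1.3 -0.8 -2.6] w 0.0491
q [ 2.640e-01  5.630e-01  4.760e-01  1.485e+00 -1.000e-03 -9.500e-02]
```

View pics/w18.png

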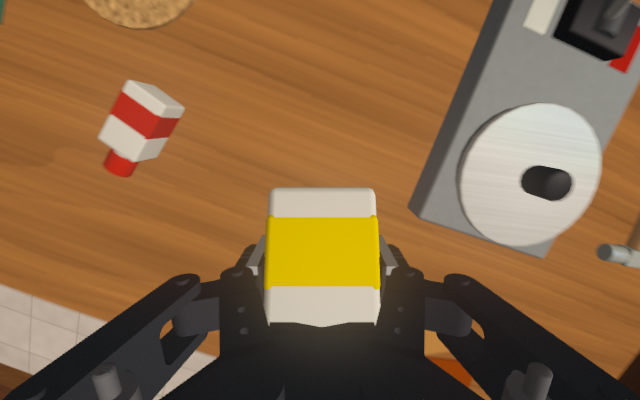

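Emit:
{"op": "drive_tool", "data": {
  "steps": [0,0,-0.005,0,0,6.7,1,0,0,-0.005,0,0,6.7,1,0,0,0,0,0,6.7,1,0,0,0,0,0,6.7,1,0,0,0,0,0,6.7,1,0,0,0,0,0,6.7,1,0,0,0,0,0,6.7,1,0,0,0,0,0,6.7,1]
}}

```text
clock: 26.7
eef_pos: [0.6303, 0.1704, 0.3044]
tool_rot: [0.88, 0.475, -0.003, -0.0]
ft_force: [-0.7, -0.0, -2.7]
grip_width: 0.0492
```

Emit:
{"op": "drive_tool", "data": {
  "steps": [-0.02,0.0066,0,0,0,0,1,-0.035,0.0116,0,0,0,0,1,-0.035,0.0116,0,0,0,0,1,-0.035,0.0116,0,0,0,0,1,-0.035,0.0116,0,0,0,0,1,-0.035,0.0116,0,0,0,0,1,-0.035,0.0116,0,0,0,0,1,-0.035,0.0116,0,0,0,0,1]
}}

```text
clock: 27.37
eef_pos: [0.5588, -0.1008, 0.3055]
tool_rot: [0.879, 0.477, -0.003, -0.001]
ft_force: [0.7, -0.2, -2.5]
grip_width: 0.0494
```

Emit:
{"op": "drive_tool", "data": {
  "steps": [-0.035,0.0116,0,0,0,0,1,-0.035,0.0116,0,0,0,0,1,-0.035,0.0116,0,0,0,0,1,-0.035,0.0116,0,0,0,0,1,-0.035,0.0116,0,0,0,0,1,-0.035,0.0116,0,0,0,0,1,-0.018,0.0056,0,0,0,0,1,0,0,0,0,0,0,1]
}}

```text
clock: 28.03
eef_pos: [0.4969, -0.3355, 0.3055]
tool_rot: [0.88, 0.474, -0.003, -0.001]
ft_force: [-0.4, -0.3, -1.9]
grip_width: 0.0492
```

```bash
python3 - <<'E'
from h import *
st(); go([.537,-.353,.2],-33.3,-60.35)
E
```

```text
t 28.03 pos [ 0.4969 -0.3355  0.3055] x [ 0.55   0.835 -0.004] y [ 0.835 -0.55  -0.004] z [-0.006 -0.001 -1.   ] F [-0.4 -0.3 -1.9] w 0.0492
q [-0.592  0.445  0.302  1.432 -0.005 -0.01 ]
turn(tool,deg) [-60.6    0.26   0.09] targetTCP [ 0.4978 -0.3272  0.2267] shift [ 0.0078 -0.0035  0.0788] world [ 0.0009  0.0083 -0.0788] shift in target axes [ 0.0074 -0.0704  0.0356]
```

Emit:
{"op": "drive_tool", "data": {
  "steps": [0,0,0,-6.7,0,0,1,0,0,0,-6.7,0,0,1,0,0,0,-6.7,0,0,1,0,0,0,-6.7,0,0,1,0,0,0,-6.7,0,0,1,0,0,0,-6.7,0,0,1,0,0,0,-6.7,0,0,1,0,0,0,-6.7,0,0,1]
}}

```text
clock: 28.7
eef_pos: [0.4981, -0.3298, 0.3058]
tool_rot: [0.788, 0.429, 0.21, 0.387]
ft_force: [1.0, -0.1, -3.5]
grip_width: 0.0495
```

Emit:
{"op": "drive_tool", "data": {
  "steps": [0,0,0,-6.7,0,0,1,0,0,0,0,0,0,1,0,0,0,0,0,0,1]
}}

```text
clock: 28.95
eef_pos: [0.498, -0.3301, 0.3022]
tool_rot: [0.771, 0.42, 0.227, 0.42]
ft_force: [0.9, -0.0, -1.4]
grip_width: 0.0497
```

```bash
python3 - <<'E'
from h import *
st(); go([.537,-.353,.055],-33.3,-60.35); snap('scene','s19'); snap('wrist','w19')
c=load('s19')['p'][110:260,150:350,::-1]; cv2.imwrite('pics/s19c.png',cv2.resize(c,(800,600),interpolation=cv2.INTER_CUBIC))
E
```

```text
t 28.95 pos [ 0.498  -0.3301  0.3022] x [ 0.544  0.839 -0.002] y [ 0.457 -0.294  0.84 ] z [ 0.704 -0.458 -0.543] F [ 0.9 -0.  -1.4] w 0.0497
q [-0.59   0.037 -0.68  -0.142  0.011 -0.01 ]
turn(tool,deg) [-3.25 -0.24  0.3 ] targetTCP [ 0.4978 -0.3272  0.0817] shift [ 0.0027 -0.186   0.1183] world [-0.0003  0.0028 -0.2204] shift in target axes [ 0.0022 -0.1925  0.1075]
```

View pics/s19c.png

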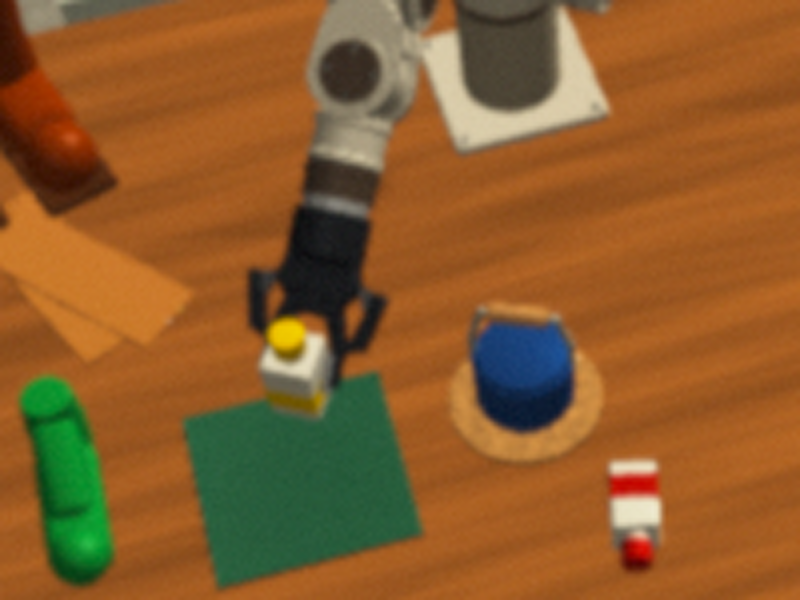

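View pics/w19.png

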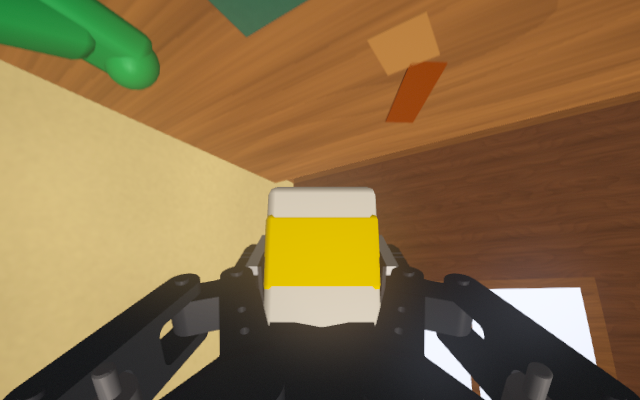

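Emit:
{"op": "drive_tool", "data": {
  "steps": [0.002,0,0,-3.2,0,0,1,0,-0.026,0.0148,0,0,0,1,0,-0.026,0.0148,0,0,0,1,0,-0.026,0.0148,0,0,0,1,0,-0.026,0.0148,0,0,0,1,0,-0.026,0.0148,0,0,0,1,0,0,0,0,0,0,1,0,0,0,0,0,0,1]
}}

```text
clock: 29.72
eef_pos: [0.503, -0.3321, 0.1544]
tool_rot: [0.758, 0.413, 0.24, 0.444]
ft_force: [-0.1, -0.9, -1.2]
grip_width: 0.0493
```

```bash
python3 - <<'E'
from h import *
st(); go([.537,-.353,.044],-33.3,-60.35)
E
```

```text
t 29.72 pos [ 0.503  -0.3321  0.1544] x [ 0.545  0.839 -0.003] y [ 0.413 -0.265  0.871] z [ 0.73  -0.475 -0.491] F [-0.1 -0.9 -1.2] w 0.0493
q [-0.587  0.415 -0.88  -0.782  0.008 -0.008]
turn(tool,deg) [ 0.24 -0.19  0.28] targetTCP [ 0.4978 -0.3272  0.0707] shift [ 0.0014 -0.0763  0.035 ] world [-0.0052  0.0048 -0.0837] shift in target axes [ 0.0012 -0.0762  0.0353]
```

Emit:
{"op": "drive_tool", "data": {
  "steps": [0,-0.0217,0.0123,0,0,0,1,0,-0.0217,0.0123,0,0,0,1,0,-0.013,0.0074,0,0,0,1,0,-0.006,0.0034,0,0,0,1,0,0,0,0,0,0,1,0,0,0,0,0,0,1]
}}

```text
clock: 30.22
eef_pos: [0.5045, -0.3334, 0.0885]
tool_rot: [0.756, 0.411, 0.242, 0.448]
ft_force: [-0.4, 0.1, -1.6]
grip_width: 0.0495
```

Emit:
{"op": "drive_tool", "data": {
  "steps": [0,-0.0043,0.0025,0,0,0,1,0,0,0,0,0,0,1]
}}

```text
clock: 30.38
eef_pos: [0.5037, -0.3329, 0.0824]
tool_rot: [0.756, 0.411, 0.242, 0.448]
ft_force: [0.0, 0.3, -3.0]
grip_width: 0.0493
```

Emit:
{"op": "drive_tool", "data": {
  "steps": [0,-0.0043,0.0025,0,0,0,1,0,-0.0026,0.0015,0,0,0,1,0,0,0,0,0,0,1,0,0,0,0,0,0,1]
}}

```text
clock: 30.72
eef_pos: [0.5027, -0.3323, 0.0721]
tool_rot: [0.757, 0.412, 0.241, 0.446]
ft_force: [-0.4, -1.3, -3.0]
grip_width: 0.0496
```

```bash
python3 - <<'E'
from h import *
st(); go([.537,-.353,.044],-33.3,-60.35)
E
```

```text
t 30.72 pos [ 0.5027 -0.3323  0.0721] x [ 0.545  0.839 -0.003] y [ 0.409 -0.263  0.874] z [ 0.732 -0.477 -0.486] F [-0.4 -1.3 -3. ] w 0.0496
q [-0.587  0.677 -0.906 -1.076  0.009 -0.008]
turn(tool,deg) [ 0.55 -0.18  0.28] targetTCP [ 0.4978 -0.3272  0.0707] shift [ 0.0015 -0.0046 -0.0054] world [-0.005   0.0051 -0.0014] shift in target axes [ 0.0015 -0.0046 -0.0053]
```

Continue in 2 mm steps with a 0.5° correction.

Emit:
{"op": "drive_tool", "data": {
  "steps": [0,-0.0017,0.001,0.5,0,0,1,0,0,0,0,0,0,1]
}}

```text
clock: 30.88
eef_pos: [0.5029, -0.3324, 0.0703]
tool_rot: [0.759, 0.413, 0.239, 0.443]
ft_force: [0.6, -0.2, -2.8]
grip_width: 0.0495
```

Emit:
{"op": "drive_tool", "data": {
  "steps": [0,-0.0017,0.001,0,0,0,1,0,0,0,0,0,0,1]
}}

```text
clock: 31.05
eef_pos: [0.503, -0.3324, 0.0684]
tool_rot: [0.759, 0.413, 0.239, 0.443]
ft_force: [0.8, -0.6, -2.3]
grip_width: 0.0492
```

Emit:
{"op": "drive_tool", "data": {
  "steps": [0,-0.0013,0.0007,0,0,0,1,0,0,0,0,0,0,1]
}}

```text
clock: 31.22
eef_pos: [0.5033, -0.3327, 0.068]
tool_rot: [0.758, 0.413, 0.24, 0.444]
ft_force: [-2.2, 2.1, 2.0]
grip_width: 0.0494
```

Emit:
{"op": "drive_tool", "data": {
  "steps": [0,0,0,0,0,0,0.2,0,0,0,0,0,0,-0.4,0,0,0,0,0,0,-1,0,0,0,0,0,0,-1,0,0,0,0,0,0,-1,0,0,-0.015,0,0,0,-1,0,0,-0.03,0,0,0,-1,0,0,-0.03,0,0,0,-1]
}}

```text
clock: 31.88
eef_pos: [0.4482, -0.2968, 0.1043]
tool_rot: [0.759, 0.413, 0.239, 0.443]
ft_force: [0.1, 0.7, -0.3]
grip_width: 0.0857
```

Emit:
{"op": "drive_tool", "data": {
  "steps": [0,0,-0.03,0,0,0,-1,0,0.03,-0.02,0,0,0,-1,0,0.03,-0.02,0,0,0,-1,0,0.03,0,6.9,0,0,-1,0,0.03,0,6.9,0,0,-1,0,0.02,0,6.9,0,0,-1,0,0,0,6.9,0,0,-1,0,0,0,6.9,0,0,-1]
}}

```text
clock: 32.55
eef_pos: [0.4579, -0.3031, 0.2232]
tool_rot: [0.833, 0.453, 0.151, 0.281]
ft_force: [0.9, -0.3, -1.9]
grip_width: 0.0854
```

```bash
python3 - <<'E'
from h import *
st(); snap('scene','s20'); snap('wrist','w20')
c=load('s20')['p'][110:290,150:390,::-1]; cv2.imwrite('pics/s20c.png',cv2.resize(c,(800,600),interpolation=cv2.INTER_CUBIC))
E
```

```text
t 32.55 pos [ 0.4579 -0.3031  0.2232] x [ 0.545  0.839 -0.003] y [ 0.669 -0.433  0.604] z [ 0.506 -0.331 -0.797] F [ 0.9 -0.3 -1.9] w 0.0854
q [-0.586  0.086 -0.608  0.228  0.004 -0.01 ]
```

View pics/s20c.png

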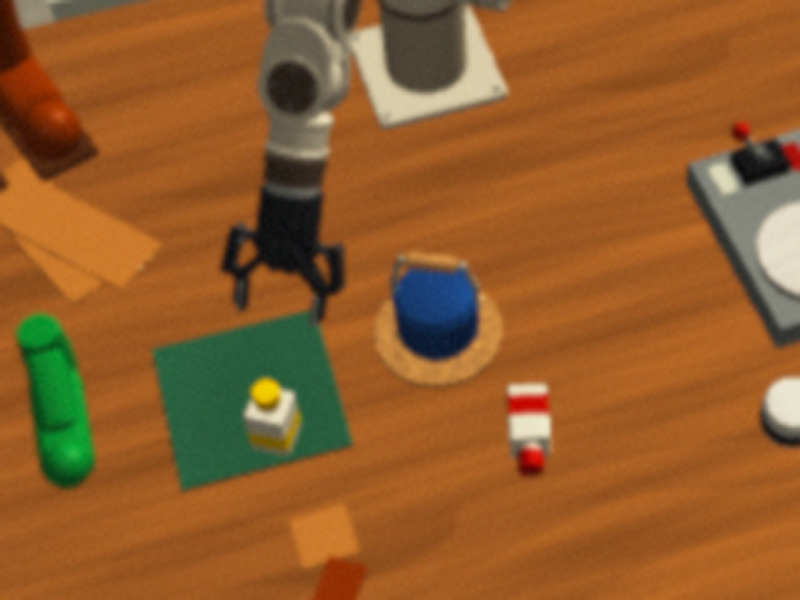

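View pics/w20.png

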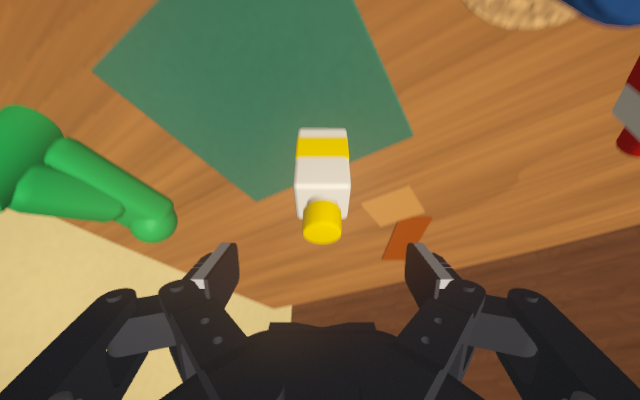

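```bash
python3 - <<'E'
from h import *
s=load('w20'); print('cap',px(s,322,233,.118)); print('foot edge',px(s,299,129,.006),px(s,347,129,.006)); 
for u,v in [(93,71),(257,201),(413,134)]: print('tray',px(s,u,v,.006))
s=load('s20'); f=lambda u,v:(150+u*.3-.35,110+v*.3-.35)
for u,v in [(153,350),(309,315),(351,444),(184,489)]: print('trayS',px(s,*f(u,v),.006))
print('capS',px(s,*f(265,388),.118))
E
```

```text
cap [ 0.54811201 -0.36185327  0.118     ]
foot edge [ 0.51835091 -0.37106748  0.006     ] [ 0.54513545 -0.32961909  0.006     ]
tray [ 0.36712354 -0.48471443  0.006     ]
tray [ 0.58434388 -0.49183416  0.006     ]
tray [ 0.58804735 -0.27440864  0.006     ]
trayS [ 0.36807331 -0.48835148  0.006     ]
trayS [ 0.38034998 -0.28133198  0.006     ]
trayS [ 0.58926548 -0.28011428  0.006     ]
trayS [ 0.58402844 -0.49286013  0.006     ]
capS [ 0.5453352  -0.36518986  0.118     ]
```

Emit:
{"op": "drive_tool", "data": {
  "steps": [0,0.02,-0.025,6.3,0,0,-1,0,0.015,-0.027,6.3,0,0,-1,0,0.01,-0.03,6.3,0,0,-1,0,0.005,-0.03,6.3,0,0,-1,0,0,-0.01,6.3,0,0,-1,0,0,0,6,0,0,-1,0.03,-0.003,0,0,0,0,-1,0.038,-0.004,0,0,0,0,-1]
}}

```text
clock: 33.32
eef_pos: [0.4817, -0.2385, 0.3156]
tool_rot: [0.879, 0.474, 0.025, 0.05]
ft_force: [0.7, 0.5, -0.8]
grip_width: 0.0856
```

Emit:
{"op": "drive_tool", "data": {
  "steps": [0.038,-0.004,0,0,0,0,-1,0.038,-0.004,0,0,0,0,-1,0.038,-0.004,0,0,0,0,-1,0.038,-0.004,0,0,0,0,-1,0.038,-0.004,0,0,0,0,-1,0.038,-0.004,0,0,0,0,-1,0,0,0,0,0,-6,-1,0,0,0,0,0,-6,-1]
}}

```text
clock: 33.98
eef_pos: [0.5861, -0.0293, 0.3122]
tool_rot: [0.82, 0.569, 0.021, 0.052]
ft_force: [0.1, -0.6, 0.4]
grip_width: 0.0853
```

Emit:
{"op": "drive_tool", "data": {
  "steps": [0,0,0,0,0,-4,-1,0,0,0,0,0,0,-1,0,0,0,0,0,0,-1]
}}

```text
clock: 34.23
eef_pos: [0.5847, -0.032, 0.3134]
tool_rot: [0.803, 0.593, 0.018, 0.052]
ft_force: [-0.4, 0.2, 0.5]
grip_width: 0.0852
```

```bash
python3 - <<'E'
from h import *
st(); snap('wrist','w21')
E
```

```text
t 34.23 pos [ 0.5847 -0.032   0.3134] x [ 0.295  0.955 -0.032] y [ 0.951 -0.291  0.106] z [ 0.091 -0.062 -0.994] F [-0.4  0.2  0.5] w 0.0852
q [-0.031  0.347  0.17   1.301 -0.059  0.264]
```

View pics/w21.png

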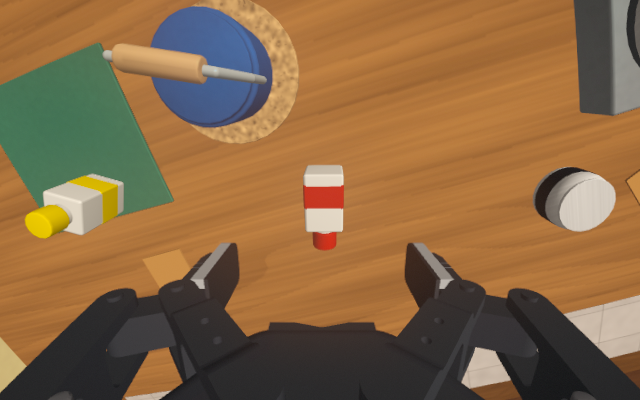

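```bash
python3 - <<'E'
from h import *
c=load('w21')['p'][155:255,275:375,::-1]
cv2.imwrite('pics/w21d.png',cv2.resize(c,(600,600),interpolation=cv2.INTER_CUBIC))
E
```

```text
(no output)
```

View pics/w21d.png

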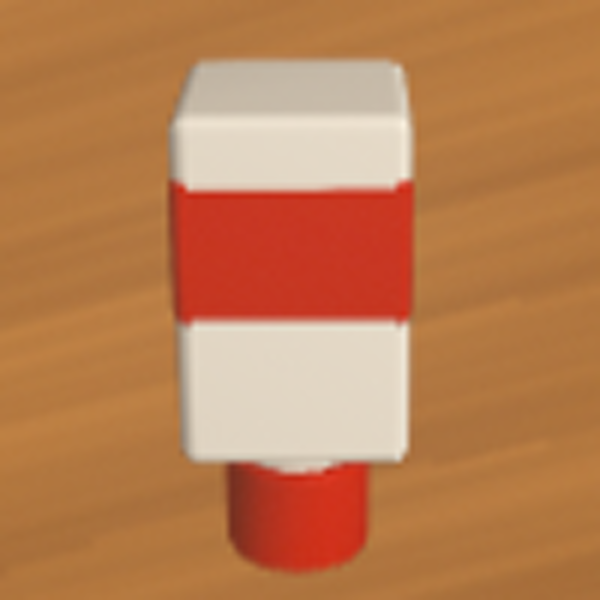

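```bash
python3 - <<'E'
from h import *
s=load('w21'); C=np.array([px(s,275+u/6-.4,155+v/6-.4,.05) for u,v in [(173,117),(411,117),(407,461),(186,461)]])
f=(C[0]+C[1])/2; k=(C[2]+C[3])/2; a=(k-f); print('len',np.linalg.norm(a),'w',np.linalg.norm(C[1]-C[0]),np.linalg.norm(C[3]-C[2]),'ang',np.degrees(np.arctan2(a[1],a[0])))
m=(f+k)/2; print('mid',m,'foot',f)
st(); ang=np.degrees(np.arctan2(a[1],a[0])); g=f+a/np.linalg.norm(a)*.036; print(ang)
go([g[0],g[1],.10],ang,30); go([g[0],g[1],.03],ang,30)
E
```

```text
len 0.07762096195621884 w 0.0478520580416671 0.04816380534635408 ang -16.37326496845961
mid [ 0.63939508 -0.05577017  0.05      ] foot [ 0.60215854 -0.04482974  0.05      ]
t 34.28 pos [ 0.5846 -0.0321  0.3138] x [ 0.296  0.955 -0.032] y [ 0.951 -0.291  0.105] z [ 0.091 -0.062 -0.994] F [-0.5  0.   0.2] w 0.0851
q [-0.032  0.346  0.171  1.302 -0.059  0.264]
-16.37326496845961
turn(tool,deg) [36.03  1.66 -1.21] targetTCP [ 0.6626 -0.0626  0.1468] shift [-0.0006  0.0655  0.175 ] world [ 0.0781 -0.0305 -0.1671] shift in target axes [-0.0072  0.1558  0.1029]
turn(tool,deg) [36.03  1.66 -1.21] targetTCP [ 0.6626 -0.0626  0.0768] shift [0.0016 0.0581 0.2446] world [ 0.0781 -0.0305 -0.2371] shift in target axes [-0.0072  0.1908  0.1636]
```

Emit:
{"op": "drive_tool", "data": {
  "steps": [0,0,0.037,0,0,0,-1,0,0,0.037,0,0,0,-1,0,0,0.037,0,0,0,-1,0,0,0.035,0,0,0,-1,0,0,0,6,0.3,-0.2,-1,0,0,0,6,0.3,-0.2,-1,0,0,0,6,0.3,-0.2,-1,0,0,0,6,0.3,-0.2,-1]
}}

```text
clock: 34.95
eef_pos: [0.5978, -0.0415, 0.1701]
tool_rot: [0.792, 0.59, -0.098, -0.123]
ft_force: [0.2, -0.6, 0.7]
grip_width: 0.0853
```

Emit:
{"op": "drive_tool", "data": {
  "steps": [0,0,0,6,0.3,-0.2,-1,0,0,0,6,0.2,-0.2,-1,0,0,0,0,0,0,-1,0,0,0,0,0,0,-1]
}}

```text
clock: 35.28
eef_pos: [0.5981, -0.0418, 0.1659]
tool_rot: [0.773, 0.579, -0.156, -0.208]
ft_force: [0.6, 0.3, -0.8]
grip_width: 0.0857
```

```bash
python3 - <<'E'
from h import *
st(); f=np.array([.60216,-.04483]); a=np.array([np.cos(np.radians(-16.4)),np.sin(np.radians(-16.4))]); g=f+.036*a
go([g[0],g[1],.10],-16.4,30)
E
```

```text
t 35.28 pos [ 0.5981 -0.0418  0.1659] x [ 0.282  0.959 -0.001] y [ 0.83  -0.244 -0.502] z [-0.481  0.141 -0.865] F [ 0.6  0.3 -0.8] w 0.0857
q [-0.104  0.892  0.623  1.819  0.09   0.158]
turn(tool,deg) [-0.1   0.06 -0.  ] targetTCP [ 0.6626 -0.0626  0.1468] shift [-0.0018  0.0682 -0.0174] world [ 0.0645 -0.0208 -0.0191] shift in target axes [-0.0018  0.0683 -0.0173]
```

Emit:
{"op": "drive_tool", "data": {
  "steps": [-0.0005,0.017,-0.0043,0,0,0,-1,-0.0005,0.017,-0.0043,0,0,0,-1,-0.0005,0.017,-0.0044,0,0,0,-1,-0.0003,0.017,-0.0044,0,0,0,-1,0,0,0,0,0,0,-1,0,0,0,0,0,0,-1]
}}

```text
clock: 35.78
eef_pos: [0.6624, -0.0618, 0.1516]
tool_rot: [0.773, 0.58, -0.154, -0.206]
ft_force: [-0.4, 0.1, 0.6]
grip_width: 0.0853
```

```bash
python3 - <<'E'
from h import *
st(); f=np.array([.60216,-.04483]); a=np.array([np.cos(np.radians(-16.4)),np.sin(np.radians(-16.4))]); g=f+.036*a
go([g[0],g[1],.03],-16.4,30); snap('wrist','w22')
E
```

```text
t 35.78 pos [ 0.6624 -0.0618  0.1516] x [0.281 0.96  0.   ] y [ 0.833 -0.243 -0.497] z [-0.477  0.14  -0.868] F [-0.4  0.1  0.6] w 0.0853
q [-0.121  1.091  0.999  1.993  0.081  0.142]
turn(tool,deg) [0.2  0.03 0.1 ] targetTCP [ 0.6626 -0.0626  0.0768] shift [-0.0008  0.0375  0.0647] world [ 0.0002 -0.0008 -0.0748] shift in target axes [-0.0007  0.0378  0.0646]
```

View pics/w22.png

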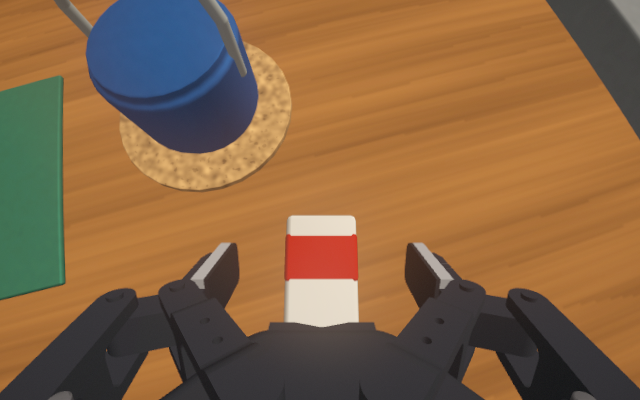

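Centred on the red bottle at (321,270). Descend and grip.

Emit:
{"op": "drive_tool", "data": {
  "steps": [0,0.0094,0.0162,0,0,0,-1,0,0.0094,0.0162,0,0,0,-1,0,0.0094,0.0162,0,0,0,-1,0,0.006,0.0105,0,0,0,-1,0,0.0033,0.0055,0,0,0,-1,0,0,0,0,0,0,-1,0,0,0,0,0,0,-1]
}}

```text
clock: 36.42
eef_pos: [0.6622, -0.0616, 0.0779]
tool_rot: [0.773, 0.58, -0.155, -0.207]
ft_force: [0.7, 0.5, 0.8]
grip_width: 0.086
```

Emit:
{"op": "drive_tool", "data": {
  "steps": [0,0,0,0,0,0,1,0,0,0,0,0,0,1,0,0,0,0,0,0,1,0,0,0,0,0,0,1,0,0,0,0,0,0,1,0,0,0,0,0,0,1]
}}

```text
clock: 36.92
eef_pos: [0.663, -0.062, 0.0778]
tool_rot: [0.773, 0.58, -0.154, -0.206]
ft_force: [2.7, -1.0, 5.1]
grip_width: 0.0494
```

```bash
python3 - <<'E'
from h import *
st(); snap('wrist','w23')
E
```

```text
t 36.92 pos [ 0.663  -0.062   0.0778] x [0.28  0.96  0.001] y [ 0.833 -0.243 -0.497] z [-0.477  0.14  -0.867] F [ 2.7 -1.   5.1] w 0.0494
q [-0.121  1.132  0.896  1.849  0.081  0.141]
```

View pics/w23.png

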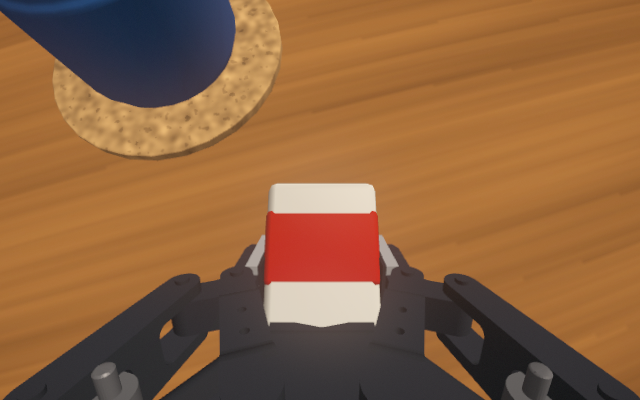

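Emit:
{"op": "drive_tool", "data": {
  "steps": [0,-0.005,-0.0087,0,0,0,1,0,-0.0099,-0.0174,0,0,0,1,0,-0.0099,-0.0174,0,0,0,1,0,-0.0099,-0.0174,0,0,0,1,0,-0.0099,-0.0174,0,0,0,1,0,0,0,-5,0,0,1,0,0,0,-5,0,0,1,0,0,0,-5,0,0,1]
}}

```text
clock: 37.63
eef_pos: [0.6631, -0.0619, 0.1652]
tool_rot: [0.793, 0.595, -0.077, -0.104]
ft_force: [1.1, 0.1, -2.6]
grip_width: 0.0493
```

Emit:
{"op": "drive_tool", "data": {
  "steps": [0,0,0,-5,0,0,1,0,0,0,-5,0,0,1,0,0,0,-4.8,0,0,1,0,0,-0.02,0,0,0,1,0,0,-0.03,0,0,0,1,0,0,-0.03,0,0,0,1,0,0,-0.035,0,0,0,1,0,0,-0.025,0,0,0,1]
}}

```text
clock: 38.3
eef_pos: [0.6625, -0.0618, 0.3092]
tool_rot: [0.8, 0.6, -0.001, -0.002]
ft_force: [1.3, 1.0, -2.3]
grip_width: 0.0492
```

Emit:
{"op": "drive_tool", "data": {
  "steps": [0,0,0,0,0,6.8,1,0,0,0,0,0,6.8,1,0,0,0,0,0,6.8,1,0,0,0,0,0,6.8,1,0,0,0,0,0,0,1]
}}

```text
clock: 38.72
eef_pos: [0.6624, -0.0618, 0.3058]
tool_rot: [0.919, 0.394, -0.003, -0.002]
ft_force: [0.2, 0.3, -3.1]
grip_width: 0.0492
```

```bash
python3 - <<'E'
from h import *
st(); go([.462,-.443,.25],-43.6,-60.2)
E
```

```text
t 38.72 pos [ 0.6624 -0.0618  0.3058] x [ 0.689  0.725 -0.003] y [ 0.725 -0.689 -0.006] z [-0.006  0.002 -1.   ] F [ 0.2  0.3 -3.1] w 0.0492
q [-9.400e-02  5.940e-01  5.440e-01  1.528e+00  1.000e-03  6.670e-01]
turn(tool,deg) [-60.53   0.13   0.13] targetTCP [ 0.4281 -0.4107  0.2768] shift [-0.4142  0.0708  0.0297] world [-0.2343 -0.3488 -0.0289] shift in target axes [-0.4142  0.0101  0.0759]
```

Emit:
{"op": "drive_tool", "data": {
  "steps": [-0.02,0.003,0,0,0,0,1,-0.0345,0.0059,0,0,0,0,1,-0.0345,0.0059,0,0,0,0,1,-0.0345,0.0059,0,0,0,0,1,-0.0345,0.0059,0,0,0,0,1,-0.0345,0.0059,0,0,0,0,1,-0.0345,0.0059,0,0,0,0,1,-0.0345,0.0059,0,0,0,0,1]
}}

```text
clock: 39.38
eef_pos: [0.5138, -0.2831, 0.3064]
tool_rot: [0.918, 0.397, -0.002, -0.002]
ft_force: [0.5, 0.8, -2.9]
grip_width: 0.0489
```

Emit:
{"op": "drive_tool", "data": {
  "steps": [-0.0345,0.0059,0,0,0,0,1,-0.0345,0.0059,0,0,0,0,1,-0.0345,0.0059,0,0,0,0,1,-0.0345,0.0059,0,0,0,0,1,-0.0145,0.003,0,0,0,0,1,0,0,0,-5,0,0,1,0,0,0,-6,0,0,1,0,0,0,-6,0,0,1]
}}

```text
clock: 40.05
eef_pos: [0.4297, -0.4118, 0.3061]
tool_rot: [0.908, 0.392, 0.058, 0.136]
ft_force: [-0.1, -0.5, -2.8]
grip_width: 0.0492
```

Emit:
{"op": "drive_tool", "data": {
  "steps": [0,0,0,-6,0,0,1,0,0,0,-6,0,0,1,0,0,0,-6,0,0,1,0,0,0,-6,0,0,1,0,0,0,-6,0,0,1,0,0,0,-6,0,0,1,0,0,0,-6,0,0,1,0,0,0,0,0,0,1]
}}

```text
clock: 40.72
eef_pos: [0.4266, -0.4075, 0.3001]
tool_rot: [0.804, 0.347, 0.19, 0.444]
ft_force: [-1.4, 0.5, -5.4]
grip_width: 0.0494
```

```bash
python3 - <<'E'
from h import *
st(); go([.462,-.443,.06],-43.6,-60.2)
E
```

```text
t 40.72 pos [ 0.4266 -0.4075  0.3001] x [ 0.686  0.727 -0.003] y [ 0.39  -0.364  0.846] z [ 0.614 -0.582 -0.533] F [-1.4  0.5 -5.4] w 0.0494
q [-0.765  0.027 -0.709 -0.173  0.006 -0.007]
turn(tool,deg) [-2.43 -0.15  0.28] targetTCP [ 0.4281 -0.4107  0.0868] shift [-0.0007 -0.1787  0.1164] world [ 0.0014 -0.0031 -0.2132] shift in target axes [-0.0013 -0.1834  0.1087]
```

Emit:
{"op": "drive_tool", "data": {
  "steps": [0,0,0,-2.4,0,0,1,0,-0.0285,0.0165,0,0,0,1,0,-0.0285,0.0165,0,0,0,1,0,-0.0285,0.0165,0,0,0,1,0,-0.0285,0.0165,0,0,0,1,0,-0.0285,0.0165,0,0,0,1,0,0,0,0,0,0,1,0,0,0,0,0,0,1]
}}

```text
clock: 41.38
eef_pos: [0.4311, -0.4124, 0.1369]
tool_rot: [0.795, 0.343, 0.197, 0.46]
ft_force: [0.2, -1.5, -1.3]
grip_width: 0.0496
```

```bash
python3 - <<'E'
from h import *
st(); go([.462,-.443,.045],-43.6,-60.2)
E
```

```text
t 41.38 pos [ 0.4311 -0.4124  0.1369] x [ 0.687  0.727 -0.002] y [ 0.365 -0.342  0.866] z [ 0.629 -0.596 -0.5  ] F [ 0.2 -1.5 -1.3] w 0.0496
q [-0.766  0.456 -0.899 -0.831  0.006 -0.006]
turn(tool,deg) [-0.21 -0.12  0.2 ] targetTCP [ 0.4281 -0.4107  0.0718] shift [-0.0007 -0.058   0.0296] world [-0.003   0.0017 -0.0651] shift in target axes [-0.0009 -0.0581  0.0294]
```

Emit:
{"op": "drive_tool", "data": {
  "steps": [0,-0.02,0.0105,0,0,0,1,0,-0.02,0.0105,0,0,0,1,0,-0.01,0.0055,0,0,0,1,0,-0.005,0.003,0,0,0,1,0,0,0,0,0,0,1,0,0,0,0,0,0,1]
}}

```text
clock: 41.88
eef_pos: [0.4321, -0.4137, 0.0832]
tool_rot: [0.791, 0.341, 0.2, 0.467]
ft_force: [-0.2, -0.6, -1.6]
grip_width: 0.0493
```

Emit:
{"op": "drive_tool", "data": {
  "steps": [0,-0.0017,0.001,0,0,0,1,0,0,0,0,0,0,1]
}}

```text
clock: 42.05
eef_pos: [0.4314, -0.4131, 0.08]
tool_rot: [0.792, 0.341, 0.2, 0.466]
ft_force: [-0.1, -0.5, -2.4]
grip_width: 0.0494
```

Emit:
{"op": "drive_tool", "data": {
  "steps": [0,-0.0017,0.001,0,0,0,1,0,0,0,0,0,0,1]
}}

```text
clock: 42.22
eef_pos: [0.4307, -0.4126, 0.0764]
tool_rot: [0.792, 0.341, 0.199, 0.465]
ft_force: [-0.1, 0.6, -2.5]
grip_width: 0.0494
```

```bash
python3 - <<'E'
from h import *
st(); go([.462,-.443,.045],-43.6,-60.2)
E
```

```text
t 42.22 pos [ 0.4307 -0.4126  0.0764] x [ 0.688  0.726 -0.001] y [ 0.356 -0.335  0.872] z [ 0.633 -0.601 -0.489] F [-0.1  0.6 -2.5] w 0.0494
q [-0.766  0.661 -0.921 -1.071  0.006 -0.005]
turn(tool,deg) [ 0.54 -0.09  0.13] targetTCP [ 0.4281 -0.4107  0.0718] shift [-0.0004 -0.0056 -0.0006] world [-0.0027  0.0019 -0.0045] shift in target axes [-0.0005 -0.0056 -0.0006]
```

Emit:
{"op": "drive_tool", "data": {
  "steps": [0,-0.0026,0.0015,0.5,0,0,1,0,0,0,0,0,0,1]
}}

```text
clock: 42.38
eef_pos: [0.4306, -0.4124, 0.0724]
tool_rot: [0.795, 0.342, 0.197, 0.46]
ft_force: [-0.3, -0.4, -2.6]
grip_width: 0.0494
```

Emit:
{"op": "drive_tool", "data": {
  "steps": [0,-0.0017,0.001,0,0,0,1,0,0,0,0,0,0,1]
}}

```text
clock: 42.55
eef_pos: [0.4306, -0.4124, 0.0704]
tool_rot: [0.795, 0.342, 0.198, 0.461]
ft_force: [0.5, 0.2, -1.9]
grip_width: 0.049
```

Emit:
{"op": "drive_tool", "data": {
  "steps": [0,-0.0013,0.0007,0,0,0,1,0,0,0,0,0,0,1]
}}

```text
clock: 42.72
eef_pos: [0.4309, -0.4127, 0.07]
tool_rot: [0.794, 0.342, 0.198, 0.462]
ft_force: [-1.5, 0.9, 2.8]
grip_width: 0.0493
```

Contact. Release and retreat.

Emit:
{"op": "drive_tool", "data": {
  "steps": [0,0,0,0,0,0,0.2,0,0,0,0,0,0,-0.4,0,0,0,0,0,0,-1,0,0,0,0,0,0,-1,0,0,0,0,0,0,-1,0,0,-0.015,0,0,0,-1,0,0,-0.03,0,0,0,-1,0,0,-0.03,0,0,0,-1]
}}

```text
clock: 43.38
eef_pos: [0.3833, -0.3676, 0.1068]
tool_rot: [0.795, 0.342, 0.198, 0.461]
ft_force: [0.2, -0.2, -0.5]
grip_width: 0.0853
```

Emit:
{"op": "drive_tool", "data": {
  "steps": [0,0,-0.03,0,0,0,-1,0,0.03,-0.02,0,0,0,-1,0,0.03,-0.02,0,0,0,-1,0,0.03,0,6.9,0,0,-1,0,0.03,0,6.9,0,0,-1,0,0.02,0,6.9,0,0,-1,0,0,0,6.9,0,0,-1,0,0,0,6.9,0,0,-1]
}}

```text
clock: 44.05
eef_pos: [0.3952, -0.379, 0.2279]
tool_rot: [0.873, 0.375, 0.123, 0.287]
ft_force: [1.5, -0.0, -1.3]
grip_width: 0.0852
```

Emit:
{"op": "drive_tool", "data": {
  "steps": [0,0.03,-0.02,0,0,0,-1,0,0.02,-0.02,0,0,0,-1,0,0,-0.02,0,0,0,-1,0,0,0,0,0,0,-1]
}}

```text
clock: 44.38
eef_pos: [0.3998, -0.3832, 0.3093]
tool_rot: [0.871, 0.375, 0.125, 0.292]
ft_force: [0.1, 0.6, 0.3]
grip_width: 0.0854
```

```bash
python3 - <<'E'
from h import *
st(); snap('scene','s24'); snap('wrist','w24'); snap('top','t24')
c=load('s24')['p'][110:290,150:450,::-1]; cv2.imwrite('pics/s24c.png',cv2.resize(c,(800,480),interpolation=cv2.INTER_CUBIC))
E
```

```text
t 44.38 pos [ 0.3998 -0.3832  0.3093] x [ 0.688  0.726 -0.001] y [ 0.58  -0.549  0.602] z [ 0.436 -0.414 -0.799] F [0.1 0.6 0.3] w 0.0854
q [-0.766 -0.008 -0.447  0.486  0.004 -0.007]
```

View pics/s24c.png

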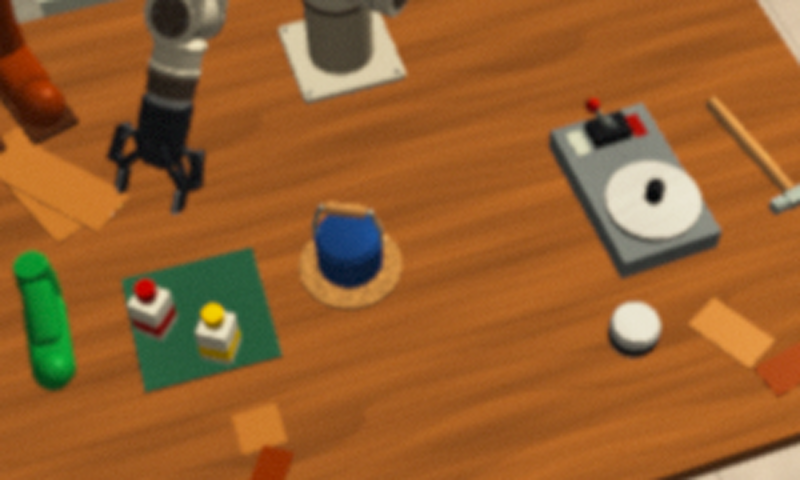

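View pics/w24.png

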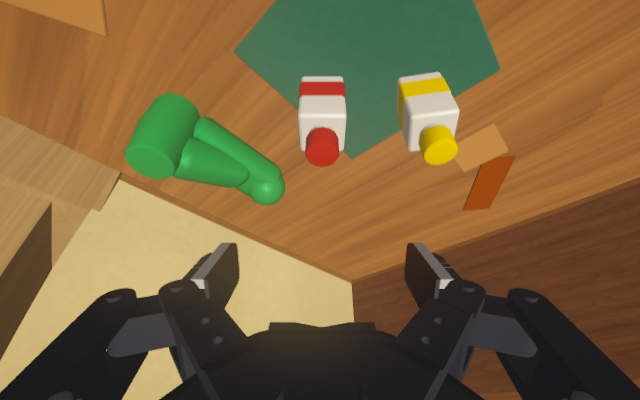

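View pics/t24.png

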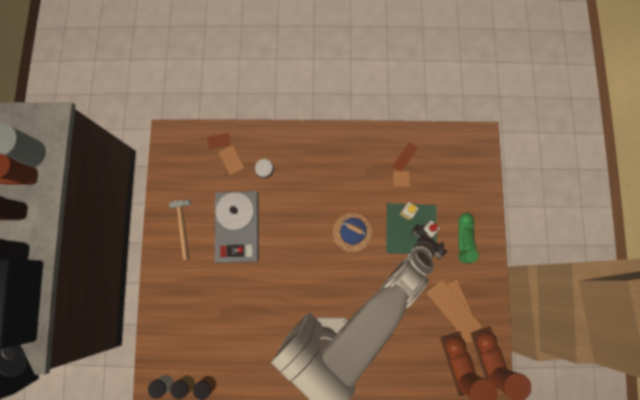

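```bash
python3 - <<'E'
from h import *
s=load('w24'); c=np.array([.4776,-.3796]); 
for u,v in [(322,150),(440,147)]: print('cap off tray',px(s,u,v,.116)[:2]-c)
s=load('t24'); P=cloud(s); print('caps top',px(s,433,226,.118)[:2]-c,px(s,410.5,209.5,.118)[:2]-c)
c=s['p'][180:270,205:445,::-1]; cv2.imwrite('pics/t24c.png',cv2.resize(c,(800,300),interpolation=cv2.INTER_CUBIC))
hsv=cv2.cvtColor(s['p'],cv2.COLOR_RGB2HSV)
def circ(m): v,u=np.nonzero(m); return cv2.minEnclosingCircle(np.c_[u,v].astype(np.float32))
m=(hsv[...,1]<50)&(hsv[...,2]>150); m[:185]=0;m[235:]=0;m[:,:210]=0;m[:,260:]=0; (u,v),r=circ(m); print('cover',px(s,u,v,.074),r)
m=cv2.inRange(hsv,(100,90,30),(125,255,255))>0; m[:200]=0;m[260:]=0;m[:,:325]=0;m[:,380:]=0;(u,v),r=circ(m); print('pot lid',px(s,u,v,.1),r)
E
```

```text
cap off tray [-0.01279988 -0.06518206]
cap off tray [0.06268733 0.0209791 ]
caps top [-0.00275081 -0.06716519] [0.0652293  0.02404086]
cover [0.53946819 0.38026588 0.074     ] 18.677356719970703
pot lid [ 0.45506893 -0.11698545  0.1       ] 11.572930335998535
```

View pics/t24c.png

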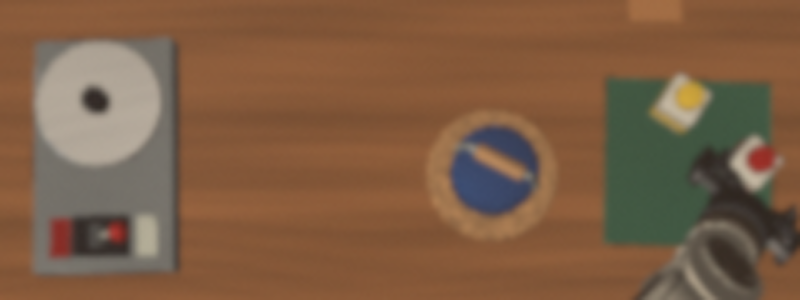

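All checks agree and the robot is touching nothing, so I hand in.

```bash
python3 -c "
from h import *
job_done()"
```

```text
the job is handed in; nothing more can be done
```

The glue corner is closed down and the job is handed in at about 44.5 s of the 210 s allowed. No check failed or disagreed by more than about a centimetre.

- **Switch:** I threw the lever first. It stopped hard against the white-marked side, and the ball's measured position matches the off stop to about 2 mm.
- **Pot:** It was carried upright by its handle and stands within about 5 mm of the cork's centre, against an allowance of 35 mm.
- **Cover:** It lies flat on the hotplate within about 5 mm of its centre, against an allowance of 20 mm.
- **Bottles:** Only the red and yellow ones were there. Both now stand upright on the tray. Their caps measure about (-13, -65) mm for red and (63, 21) mm for yellow from the tray's centre, with up to 70 mm estimated for yellow. The limit is 90 mm each way. The wrist and top cameras differed by up to 10 mm on these.
- **Bystanders:** The hammer, tin and shoe last look unmoved in the pictures. I did not measure them.

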